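# Thread the drive stack onto a tin rocket's spindle

## Task

Thread the three loose parts onto the upright spindle of the clamped tin rocket, in this order: the brass spacer first, then the copper washer, then the square steel bushing. The bushing's slot must slip over the spindle's flat tang: rest it lightly on the tang, turn it until it drops, and seat it flat on the washer with no gap left anywhere in the stack. The tin is thin, so only press and push lightly, let go of everything at the end, and leave the other toys and tools where they are.

Things in the scene. Friction and masses are not known exactly. Their poses are not given: they have to be found in the camera images.
- rocket: Fixed: silver tin rocket fuselage (68 mm wide) upright in a steel screw clamp. Origin on the worktop under its axis, z up. Base plate 90 mm along x; jaws 67 mm high; screw and bar reach y = +118 mm, 42 mm up. Fuselage top: 46 mm wide, 100 mm up; a 29 mm wide socket on it ends at 112 mm, the spindle stands in it. Any push over 20 N on tin or spindle bends it.
- shoulder (a point): Seat of the spindle: centre of the flat top of its round brass collar (25 mm wide), 120 mm above the worktop, on the spindle axis; axes as the rocket's. The whole spindle (collar, tang, pin) is sprung: from about 3 N of downward push it yields 1 mm per 1.5 N, has a hard stop after 4 mm (about 9 N) and creeps back up when let go (oil-damped: 0.1 N per mm/s).
- tang_top (a point): Centre of the top of the spindle's flat steel tang, 28 mm above the shoulder: 12 x 7 mm in section down to the shoulder, square-edged. Its 12 mm width lies within 0.75 rad either way of this frame's x; its angle is NOT measured. It turns only against friction (0.1 N m), not by light rubbing. Slot alignment is felt as the push fading; turn on 0.1 rad before pushing, at the edge of the play it jams.
- pin_tip (a point): Tip of the spindle's thin round pilot pin, 7 mm diameter with a tapered tip, which rises from the tang's top to 44 mm above the shoulder.
- spacer_mid (a point): Centre (half-way up) of the loose brass spacer: a ring of 32 mm outer and 18 mm inner diameter, 14 mm high, lying flat on the worktop, about 55 g. Seated, its centre is 7 mm above the shoulder.
- washer_mid (a point): Centre of the loose thick copper washer: 36 mm outer and 18 mm inner diameter, 6 mm high, lying flat, about 40 g. Seated on the spacer, its centre is 17 mm above the shoulder.
- bushing_mid (a point): Centre of the loose square steel bushing: 30 x 30 mm, 16 mm high, lying flat, about 95 g. A slot, 14.5 mm along its x and 8.5 mm along its y, goes right through, so half a turn makes no difference. Resting unaligned on the tang's top its centre is 36 mm above the shoulder; once the slot lines up with the tang (to about 0.1 rad) it drops 8 mm, and seated on the washer its centre is 28 mm above the shoulder.
- hub0: Bystander: loose red tin propeller hub with three short blades, 70 mm across, 18 mm high, origin under its centre.
- hub1: Bystander: another one like it.
- clown: Bystander: cream tin clown figure, a cone with a ball and a pointed hat, 60 mm across at its foot, 122 mm high, origin under its centre.
- burnisher: Bystander: loose burnishing tool lying along its own x, walnut handle to -95 mm, steel shank to +89 mm, 22 mm high; origin on the worktop at its ferrule.
There are look-alikes about, which are no part of the job. Of the things that look like the part that bears washer_mid, the smallest one is meant.

How it is judged:
By the outcome, as a careful person would: the job done as asked, in the order asked, and still so for the second after the job is handed in, with the robot touching nothing.
It also fails if it takes over 72 s, if anything falls off the work surface, if the arm or the gripper's body presses on something with over 40 N, if the wrist force passes 120 N, or if a joint passes its speed limit or range.

## Robot

A 6-joint arm with a two-finger parallel gripper is mounted at the origin on the work surface. World frame = base frame: x ahead of the robot, y to its left, z up, the work surface at z = 0. Lengths are in m, angles in rad, forces in N, time in s.
With the tool pointing down it reaches from about 0.3 to 0.775 m from the base axis. Payload 14.6 kg.
Tool frame: the origin (TCP) lies at the very end of the fingers, on their centre line; the grasp point (between the pads) lies 19 mm behind it (pinch_z is the distance from the TCP to the grasp point, in m); z points along the fingers, y is the direction in which the jaws open and shut (so a half turn about z gives the same grasp; the last joint's range is limited). The gripper opens to 94 mm and grips with 3 to 60 N. Pads are 16 mm wide; open, the fingers measure 119 mm over their backs; the gripper's body (75 mm by 177 mm) begins 78 mm behind the grasp point.
Start: joints at [1.157, 0.3, 1.521, -0, 1.321, -0.067], TCP at [0.187, 0.517, 0.205] pointing down, gripper open.
Joint ranges: [-3.03, 3.03], [-0.79, 2.21], [0.23, 2.52], [-1.04, 4.18], [0, 3.07], [-2.55, 2.55]. Speed limits (rad/s): [2.22, 2.22, 2.57, 3.14, 3.14, 3.14].

## Interface

Orientations are given as [roll, pitch, yaw] about the fixed x, y, z axes, in that order (R = Rz(yaw) Ry(pitch) Rx(roll)).
In Python, from station import get_obs, camera, hand_in, pinch_z gives the robot as it stands.
- The arm moves only by the tool servo_tool, never from a script. Its argument "moves" is a list that holds one entry, the list of rows, each a list of 7 numbers: the turn, a rotation vector about the tool's x, y, z normalised to -1 to 1, where 1 is pi/2 rad, then the shift along the tool's x, y, z normalised to -1 to 1, where 1 is 500 mm, then the closure, from 0 (fully open) to 1 (shut). In form: [[[rx, ry, rz, x, y, z, hand], ...]]. A call has 1 to 12 rows; each row is the pose to reach, as a shift and turn from the pose measured when the call began, along the tool's axes at that moment; what a row does not reach only later rows make up. A row lasts 1/12 s, in which the tool goes at most 41.7 mm and 7.16 degrees, less where a joint would pass 70% of its speed; a pose out of reach is approached as far as the arm can. A call with a number of a shift or a turn outside -1 to 1 is refused whole. A call with a gripper value outside its range is refused whole. The fingers move at their own pace and stop on an object; "squeeze" is the grip in N (left out, the last holds). Time passes only in rows, so rows that repeat a pose let the fingers close. It gives the time, the measured TCP pose, the force and the opening at its end, in the units of the state.
- get_obs(): the state, without advancing time (a new reading comes with each control period).
- camera(name): name is "side" or "top" or "wrist"; returns a dict with "color" (420x560x3 uint8, red, green, blue), "intrinsics" (3x3 intrinsics, pixels), "rvec" (rotation vector, rad) and "tvec" (3), from world to camera coordinates, as OpenCV has them. Camera axes: x right, y down, z forward; pixel columns grow to the right and rows downward; lengths in m; the calibration is good to about 2 mm. A picture is of the moment at which its call begins. There is no depth.
- hand_in(): hands the job in, once; it reports no verdict.
The state is a dict: "time_s": time; "qpos": joint angles; "joint_vel": joint speeds; "tau": joint torques, N m; "ee_pos": TCP position; "eef_rot": TCP orientation; "force": force on the tool from outside, world axes, zero at the start; "moment": the same for the moment, N m; "grip_width": finger opening in m.
Only numpy, scipy, OpenCV 4.12 (cv2) and the standard library are available. Lean on these libraries where they do the work, as an engineer would, in place of code of your own. Each camera call takes 0.05 s, during which the arm holds its last target.

## Working session

There is one attempt and no reset: what is moved stays moved. The work goes in short steps, Python scripts to look and compute and a tool call to move; the robot and the scene stay as the last step left them, time stands still between calls to the robot, and variables do not carry over. Pictures are saved under pics/ and viewed, and the job is handed in when it is done.

Besides the shell and the picture viewer there is one more tool, called after "Request:" as name([rows], argument=value, ...), one row to a line, values as JSON. servo_tool: Moves the arm, as the interface text tells. Scaled input: -1 to 1 covers 500 mm each way for a shift and pi/2 rad each way for a turn. Its arguments: {"type":"object","properties":{"moves":{"type":"array"},"squeeze":{"type":"number"}},"required":["moves"]}

```bash
mkdir -p pics; ls
python3 - <<'E'
from station import get_obs,camera,pinch_z
import cv2
o=get_obs();print(o,pinch_z)
for n in("top","side","wrist"):
    c=camera(n);cv2.imwrite(f"pics/{n}0.png",c["color"][:,:,::-1]);print(n,c["intrinsics"],c["rvec"],c["tvec"])
E
```

```text
pics
{'time_s': 0.0, 'qpos': array([ 1.15740986e+00,  3.00493625e-01,  1.52156459e+00, -2.16020487e-05,
        1.32071869e+00, -6.65973806e-02]), 'joint_vel': array([ 5.62499611e-04, -7.11887246e-05,  5.11209426e-04, -1.83563779e-03,
       -4.67879710e-04,  6.87155714e-04]), 'tau': array([-4.01498128e-04, -5.31813598e+01, -3.52725792e+01,  7.08052190e-02,
        2.45075324e-02, -1.44893720e-04]), 'ee_pos': array([0.18683514, 0.51701496, 0.20488096]), 'eef_rot': array([-3.14040964e+00, -5.79321766e-05,  2.79480890e+00]), 'force': array([ 0.58727734, -0.14469614, -1.04234603]), 'moment': array([-0.02688399,  0.01506757,  0.01466168]), 'grip_width': 0.09383215921190703} 0.0188
top [[384.00222738   0.         278.12457201]
 [  0.         384.00222738 205.52784485]
 [  0.           0.           1.        ]] [ 2.14153558 -2.2013035   0.07556908] [0.0402712  0.59917269 1.16137025]
side [[525.67880997   0.         277.10507011]
 [  0.         525.67880997 210.75622003]
 [  0.           0.           1.        ]] [ 2.16659378 -0.69363226  0.30547285] [-0.48637963  0.32182279  0.97810772]
wrist [[343.25852752   0.         275.47844789]
 [  0.         343.25852752 208.46354746]
 [  0.           0.           1.        ]] [-2.37837979 -1.66953906 -0.22945991] [-0.54934482 -0.0286183   0.39230751]
```

View pics/top0.png

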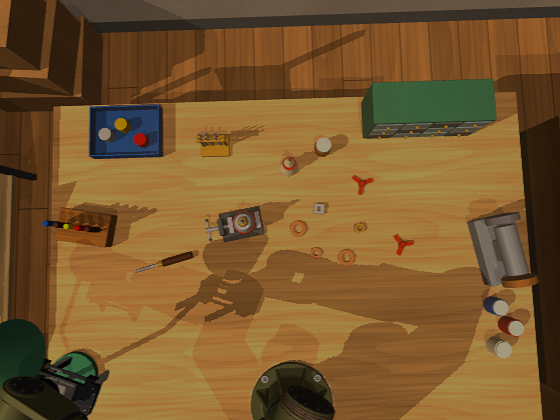

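View pics/side0.png

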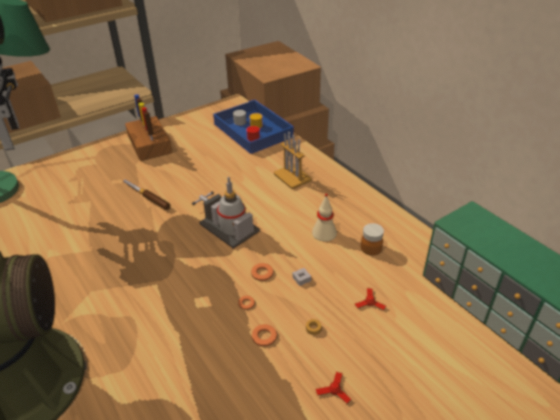

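View pics/wrist0.png

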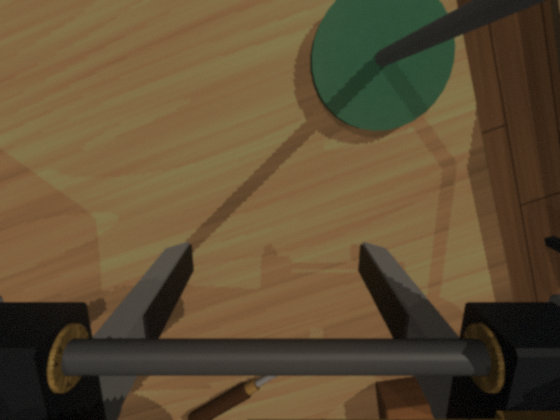

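The top view shows three copper rings at (299,228), (317,252) and (346,257). The smallest is at (317,252). The brass ring is at (360,228), the bushing at (320,208) and the rocket at (242,223). I'll enlarge and measure.

```bash
cat > h.py <<'E'
import numpy as np,cv2
from scipy.spatial.transform import Rotation as R
from station import get_obs,camera,pinch_z
def ray(c,u,v):
    Rm=cv2.Rodrigues(np.array(c["rvec"]))[0];t=np.array(c["tvec"]).ravel()
    d=Rm.T@np.linalg.inv(c["intrinsics"])@np.array([u,v,1.]);return -Rm.T@t,d
def atz(c,u,v,z):
    o,d=ray(c,u,v);return o+d*(z-o[2])/d[2]
def proj(c,P):
    return cv2.projectPoints(np.atleast_2d(np.array(P,float)),np.array(c["rvec"]),np.array(c["tvec"]),np.array(c["intrinsics"]),None)[0].reshape(-1,2)
def tri(obs):
    A=np.zeros((3,3));b=np.zeros(3)
    for c,u,v in obs:
        o,d=ray(c,u,v);d=d/np.linalg.norm(d);M=np.eye(3)-np.outer(d,d);A+=M;b+=M@o
    p=np.linalg.solve(A,b);return p
def crop(c,x,y,w,h,s,name):
    im=c["color"][y:y+h,x:x+w,::-1];cv2.imwrite(f"pics/{name}.png",cv2.resize(im,None,fx=s,fy=s,interpolation=cv2.INTER_CUBIC))
def go(target,yaw=None,o=None):
    """print row numbers for pointing-down pose at target"""
    o=o or get_obs();R0=R.from_euler('xyz',o["eef_rot"]);
    sh=R0.inv().apply(np.array(target)-o["ee_pos"])/0.5
    Rt=R.from_euler('xyz',[np.pi,0,o["eef_rot"][2] if yaw is None else yaw])
    rv=(R0.inv()*Rt).as_rotvec()/(np.pi/2)
    print("rot",rv.round(4),"shift",sh.round(4)); return rv,sh
E
python3 - <<'E'
from h import *
c=camera("top");crop(c,190,190,200,100,4,"topc")
for n,u,v,z in [("rocketbase",242,223,.1),("c1",299,228,.006),("c2",317,252,.006),("c3",346,257,.006),("brass",360,228,.014),("bush",320,208,.016),("hub",362,184,.02),("hub",403,243,.02),("clown",288,165,.1)]:print(n,atz(c,u,v,z).round(3))
s=camera("side");crop(s,180,170,200,150,4,"sidec")
o,_=ray(c,0,0);print(o)
w=camera("wrist");ob=get_obs();Rm=cv2.Rodrigues(w["rvec"])[0];o=-Rm.T@w["tvec"];Rt=R.from_euler('xyz',ob["eef_rot"]);print("cam in tool",Rt.inv().apply(o-ob["ee_pos"]),Rt.inv().apply(Rm.T[:,2]))
E
```

```text
rocketbase [0.546 0.128 0.1  ]
c1 [ 0.529 -0.039  0.006]
c2 [ 0.454 -0.093  0.006]
c3 [ 0.436 -0.182  0.006]
brass [ 0.524 -0.228  0.014]
bush [ 0.589 -0.106  0.016]
hub [ 0.66  -0.239  0.02 ]
hub [ 0.475 -0.356  0.02 ]
clown [ 0.712 -0.009  0.1  ]
[0.50032891 0.00808467 1.20789742]
cam in tool [ 7.92139910e-02  1.38869132e-04 -1.79188358e-01] [-0.27247953 -0.00102169  0.96216104]
```

View pics/topc.png

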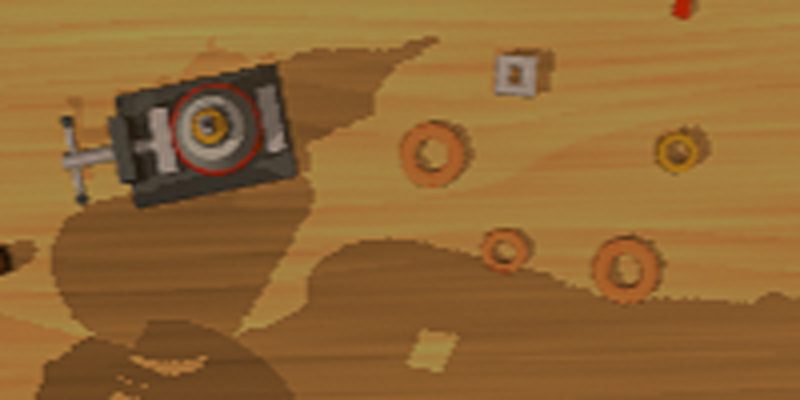

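View pics/sidec.png

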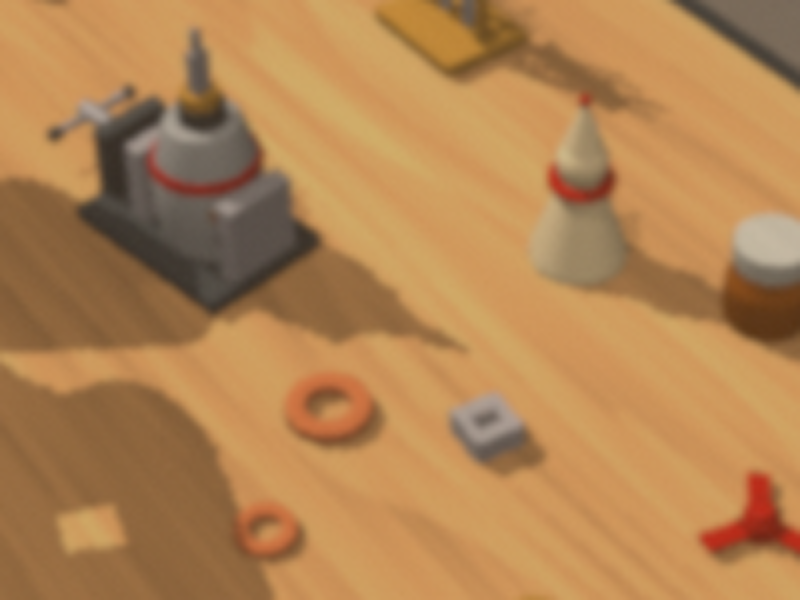

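Of the copper rings, (299,228) and (346,257) are about 52 mm wide. The one at (317,252) is about 37 mm, so it is the 36 mm washer. Next I'll hover over the brass spacer to measure it better.

Run:
```python
from h import *
c=camera("top");s=camera("side")
f=lambda x,y,ox,oy:((x+.5)/4-.5+ox,(y+.5)/4-.5+oy)
pt=f(208,124,190,190);ps=f(195,32,180,170)
print("pin",tri([(c,*pt),(s,*ps)]),atz(c,*pt,.164))
print(atz(c,*f(678,151,190,190),.014),atz(c,*f(507,250,190,190),.006),atz(c,*f(516,74,190,190),.016))
go([.52,-.228,.13],1.2)
```

```text
pin [0.54934264 0.12244003 0.16610971] [0.54992175 0.12241322 0.164     ]
[ 0.52611219 -0.22492146  0.014     ] [ 0.45321089 -0.09080417  0.006     ] [ 0.58920284 -0.10174332  0.016     ]
rot [-1.0000e-04  1.0000e-04  1.0153e+00] shift [-1.1331 -1.1753  0.1509]
```

Request:
servo_tool([
  [[0,0,0.9,-0.57,-0.59,0.08,0],[0,0,0.9,-0.57,-0.59,0.08,0],[0,0,0.9,-0.57,-0.59,0.08,0],[0,0,0.9,-0.57,-0.59,0.08,0],[0,0,0.9,-0.57,-0.59,0.08,0],[0,0,0.9,-0.57,-0.59,0.08,0],[0,0,0.9,-0.57,-0.59,0.08,0],[0,0,0.9,-0.57,-0.59,0.08,0],[0,0,0.9,-0.57,-0.59,0.08,0],[0,0,0.9,-0.57,-0.59,0.08,0],[0,0,0.9,-0.57,-0.59,0.08,0]],
], squeeze=10)

```text
time_s: 1.32
ee_pos: [0.3562, 0.1383, 0.1651]
eef_rot: [3.141, 0.001, 1.408]
force: [0.8, 1.4, 0.9]
grip_width: 0.0942
```

Run:
```python
from h import *
o=get_obs();print(o["time_s"],o["ee_pos"],o["eef_rot"]);go([.52,-.228,.13],1.2)
```

```text
1.3167 [0.35624055 0.13829987 0.16506399] [3.14143628e+00 9.46806452e-04 1.40812382e+00]
rot [0.0002 0.0006 0.1325] shift [-0.6698  0.4418  0.0708]
```

Request:
servo_tool([
  [[0,0,0.13,-0.67,0.44,0.07,0.4],[0,0,0.13,-0.67,0.44,0.07,0.4],[0,0,0.13,-0.67,0.44,0.07,0.4],[0,0,0.13,-0.67,0.44,0.07,0.4],[0,0,0.13,-0.67,0.44,0.07,0.4],[0,0,0.13,-0.67,0.44,0.07,0.4],[0,0,0.13,-0.67,0.44,0.07,0.4],[0,0,0.13,-0.67,0.44,0.07,0.4],[0,0,0.13,-0.67,0.44,0.07,0.4],[0,0,0.13,-0.67,0.44,0.07,0.4],[0,0,0.13,-0.67,0.44,0.07,0.4]],
])

```text
time_s: 2.23
ee_pos: [0.5199, -0.2324, 0.1293]
eef_rot: [3.142, 0.001, 1.2]
force: [-0.4, -0.3, -0.6]
grip_width: 0.0566
```

Run:
```python
from h import *
c=camera("wrist");o=get_obs();print(o["time_s"],o["ee_pos"],o["eef_rot"],o["grip_width"])
cv2.imwrite("pics/w1.png",c["color"][:,:,::-1]);print(proj(c,[.526,-.225,.014]))
import pickle;pickle.dump(c,open("w1.pkl","wb"))
```

```text
2.2833 [ 0.5191385  -0.23002995  0.12940162] [-3.14085892e+00  8.49789016e-04  1.20113407e+00] 0.05658212686564005
[[278.71597907 193.81822591]]
```

View pics/w1.png

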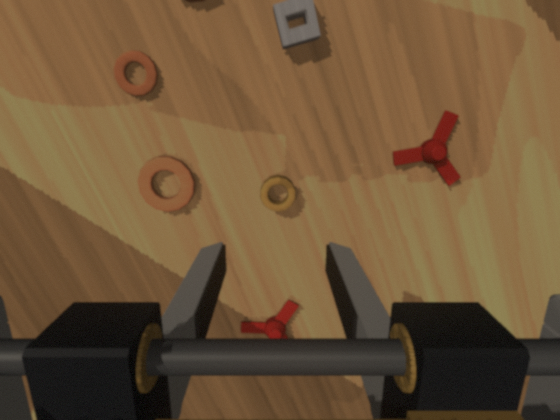

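The wrist view shows the brass ring at (278,193), the small copper washer at (136,73), a large copper ring at (166,184) and the bushing at (297,22).

Run:
```python
from h import *
import pickle
c=pickle.load(open("w1.pkl","rb"))
im=c["color"]
a=cv2.resize(im[170:220,250:310],None,fx=6,fy=6,interpolation=cv2.INTER_CUBIC)
b=cv2.resize(im[45:105,105:165],None,fx=6,fy=6,interpolation=cv2.INTER_CUBIC)
d=cv2.resize(im[0:55,265:330],None,fx=6,fy=6,interpolation=cv2.INTER_CUBIC)
H=max(x.shape[0] for x in(a,b,d))
p=lambda x:cv2.copyMakeBorder(x,0,H-x.shape[0],0,0,cv2.BORDER_CONSTANT)
m=np.hstack([p(x)for x in(a,b,d)]);print(m.shape,a.shape,b.shape);m=m[:,:,::-1]
cv2.imwrite("pics/z1.png",cv2.resize(m,None,fx=.7,fy=.7))
```

```text
(360, 1110, 3) (300, 360, 3) (360, 360, 3)
```

View pics/z1.png

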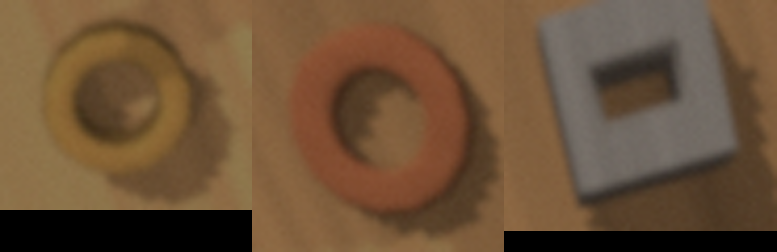

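Run:
```python
from h import *
import pickle
c=pickle.load(open("w1.pkl","rb"))
f=lambda x,y,ox,oy:((x)/4.2-.4+ox,(y)/4.2-.4+oy)
b=f(115.5,98.5,250,170);print(b,atz(c,*b,.014), "diam",np.linalg.norm(atz(c,*f(42,98,250,170),.014)-atz(c,*f(188,98,250,170),.014)))
w=f(127.8,117,105,45);print(w,atz(c,*w,.006),"diam",np.linalg.norm(atz(c,*f(38,117,105,45),.006)-atz(c,*f(218,117,105,45),.006)))
s=atz(c,*b,.014);go([s[0],s[1],.05],1.2);go([s[0],s[1],.003],1.2)
```

```text
(277.1, 193.05238095238096) [ 0.52492245 -0.22383789  0.014     ] diam 0.030617110715435054
(135.02857142857144, 72.45714285714286) [ 0.45203541 -0.08820622  0.006     ] diam 0.03528799520379978
rot [-0.0005  0.0005  0.0007] shift [0.0159 0.0064 0.1588]
rot [-0.0005  0.0005  0.0007] shift [0.0159 0.0065 0.2528]
```

Request:
servo_tool([
  [[0,0,0,0.016,0.006,0.08,0.4],[0,0,0,0.016,0.006,0.16,0.4],[0,0,0,0.016,0.006,0.22,0.4],[0,0,0,0.016,0.006,0.252,0.4],[0,0,0,0.016,0.006,0.252,0.4],[0,0,0,0.016,0.006,0.252,1],[0,0,0,0.016,0.006,0.252,1],[0,0,0,0.016,0.006,0.252,1],[0,0,0,0.016,0.006,0.252,1],[0,0,0,0.016,0.006,0.252,1],[0,0,0,0.016,0.006,0.252,1],[0,0,0,0.016,0.006,0.252,1]],
], squeeze=12)

```text
time_s: 3.28
ee_pos: [0.5248, -0.2236, 0.0038]
eef_rot: [-3.141, 0.001, 1.201]
force: [-1.1, 3.3, 5.5]
grip_width: 0.0311
```

Run:
```python
from h import *
o=get_obs();print(o["time_s"],o["ee_pos"],o["eef_rot"],o["grip_width"],o["force"])
go([.524,-.21,.22],1.2);go([.549,.122,.22],1.75);go([.53,0.0,.22],1.6)
```

```text
3.2833 [ 0.52482753 -0.22356396  0.00375968] [-3.14109588e+00  6.31055884e-04  1.20110016e+00] 0.03109514013050337 [-1.1369995   3.34482505  5.48347156]
rot [-0.0003  0.0004  0.0007] shift [ 0.0244 -0.0116 -0.4325]
rot [-4.000e-04  3.000e-04 -3.494e-01] shift [ 0.6616 -0.2049 -0.4328]
rot [-0.0004  0.0003 -0.2539] shift [ 0.4204 -0.1521 -0.4327]
```

Request:
servo_tool([
  [[0,0,0,0,0,-0.08,1],[0,0,0,0,0,-0.16,1],[0,0,0,0.02,0,-0.24,1],[0,0,-0.35,0.66,-0.205,-0.433,1],[0,0,-0.35,0.66,-0.205,-0.433,1],[0,0,-0.35,0.66,-0.205,-0.433,1],[0,0,-0.35,0.66,-0.205,-0.433,1],[0,0,-0.35,0.66,-0.205,-0.433,1],[0,0,-0.35,0.66,-0.205,-0.433,1],[0,0,-0.35,0.66,-0.205,-0.433,1],[0,0,-0.35,0.66,-0.205,-0.433,1],[0,0,-0.35,0.66,-0.205,-0.433,1]],
])

```text
time_s: 4.28
ee_pos: [0.5486, 0.1254, 0.2216]
eef_rot: [3.14, -0.0, 1.754]
force: [-0.4, 0.3, -0.6]
grip_width: 0.0313
```

Request:
servo_tool([
  [[0,0,0,0,0,0,1],[0,0,0,0,0,0,1]],
])

```text
time_s: 4.45
ee_pos: [0.5485, 0.1261, 0.2215]
eef_rot: [3.14, -0.0, 1.756]
force: [-0.8, 0.2, -1.1]
grip_width: 0.0312
```

Run:
```python
from h import *
c=camera("wrist");s=camera("side");t=camera("top");o=get_obs();print(o["time_s"],o["ee_pos"],o["eef_rot"],o["grip_width"],o["force"])
cv2.imwrite("pics/w2.png",c["color"][:,:,::-1]);print(proj(c,[.549,.122,.164]))
crop(s,180,110,120,140,4,"s2")
import pickle;pickle.dump((c,s,t),open("w2.pkl","wb"))
go([.549,.122,.22],1.75)
```

```text
4.6 [0.54852261 0.12415841 0.22103551] [3.14121507e+00 2.96989435e-05 1.75236050e+00] 0.031183876667555985 [-0.82295707 -0.74866717  0.14143428]
[[274.75615366 230.01770812]]
rot [0.0002 0.     0.0015] shift [-0.0044  0.0002  0.0021]
```

View pics/w2.png

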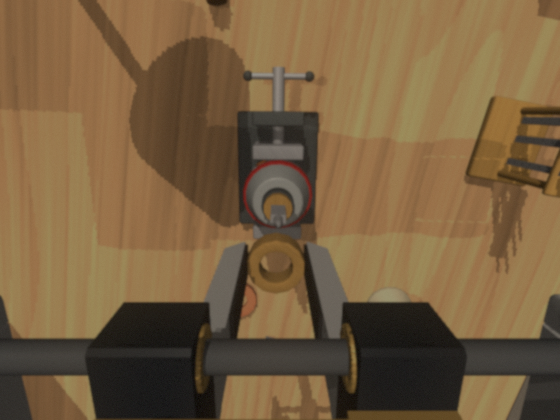

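View pics/s2.png

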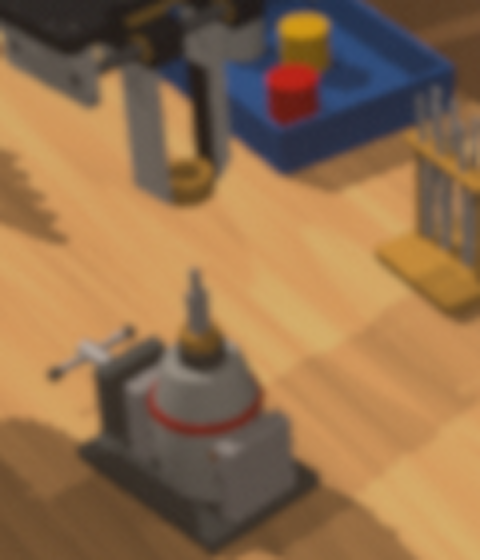

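Run:
```python
from h import *
import pickle
c,s,t=pickle.load(open("w2.pkl","rb"))
im=c["color"][170:300,230:330,::-1].copy()
im=cv2.resize(im,None,fx=6,fy=6,interpolation=cv2.INTER_CUBIC)[:600]
im=cv2.convertScaleAbs(im,alpha=1.4)
cv2.imwrite("pics/z2.png",im)
```

```text
(no output)
```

View pics/z2.png

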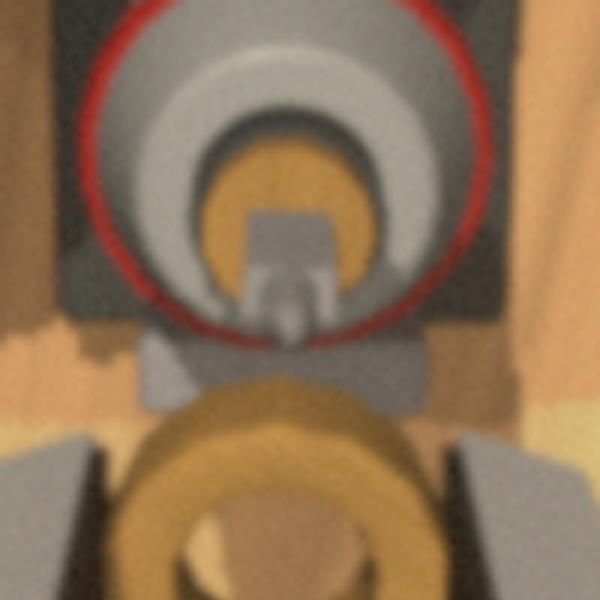

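The pin tip is at (277.9,225.4) in the wrist view, and the tang's wide face points almost straight at the camera. The held spacer's centre is at x≈276. Next I'll work out the offset.

Run:
```python
from h import *
import pickle
c,s,t=pickle.load(open("w2.pkl","rb"))
o=get_obs()
print("pin wrist",atz(c,277.9,225.4,.164))
print("collar", atz(c,277.7,170+220/6,.12))
print("tri all",tri([(c,277.9,225.4),(t,241.6,220.6),(s,180+195/4-.4,110+270/4-.4)]))
print("tri s,c",tri([(c,277.9,225.4),(s,180+195/4-.4,110+270/4-.4)]))
R0=R.from_euler('xyz',o["eef_rot"])
for z in(0,.0): print("tcp in wrist",proj(c,o["ee_pos"]))
# held spacer bottom & top circles predicted, TCP offset -3..-17mm in tool z
for dz in(.0,.003,-.003,-.010,-.017): print(dz,proj(c,o["ee_pos"]+R0.apply([0,0,dz])))
# outer circle extents of the bottom face in px
for dz in(.003,-.011):
  P=[o["ee_pos"]+R0.apply([.016*np.cos(a),.016*np.sin(a),dz]) for a in np.linspace(0,6.28,73)];q=proj(c,P);print(dz,q.min(0),q.max(0))
```

```text
pin wrist [0.55059777 0.1259148  0.164     ]
collar [0.55039911 0.12779563 0.12      ]
tri all [0.55024715 0.12452895 0.16487238]
tri s,c [0.55063366 0.12613947 0.16479775]
tcp in wrist [[274.4784785 259.8328339]]
tcp in wrist [[274.4784785 259.8328339]]
0.0 [[274.4784785 259.8328339]]
0.003 [[274.49208645 257.66300836]]
-0.003 [[274.46446217 262.06777577]]
-0.01 [[274.43006227 267.55293312]]
-0.017 [[274.39307221 273.45109885]]
0.003 [246.76525462 231.50241834] [302.21641239 282.69297483]
-0.011 [244.67560467 240.51394465] [304.17140146 294.93478992]
```

Run:
```python
from h import *
import pickle
c,s,t=pickle.load(open("w2.pkl","rb"))
o=get_obs();R0=R.from_euler('xyz',o["eef_rot"])
im=c["color"][225:305,235:320,::-1].copy()
k=7
im=cv2.resize(im,None,fx=k,fy=k,interpolation=cv2.INTER_CUBIC)
im=cv2.convertScaleAbs(im,alpha=1.4)
for r,dz,col in((.016,.0038,(0,255,0)),(.016,-.0102,(255,0,0)),(.009,-.0102,(255,0,0))):
  P=[o["ee_pos"]+R0.apply([r*np.cos(a),r*np.sin(a),dz]) for a in np.linspace(0,6.28,73)];q=proj(c,P)
  q=((q-[235,225]+.5)*k-.5).astype(int);cv2.polylines(im,[q],False,col,1)
cv2.imwrite("pics/z3.png",im)
```

```text
(no output)
```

View pics/z3.png

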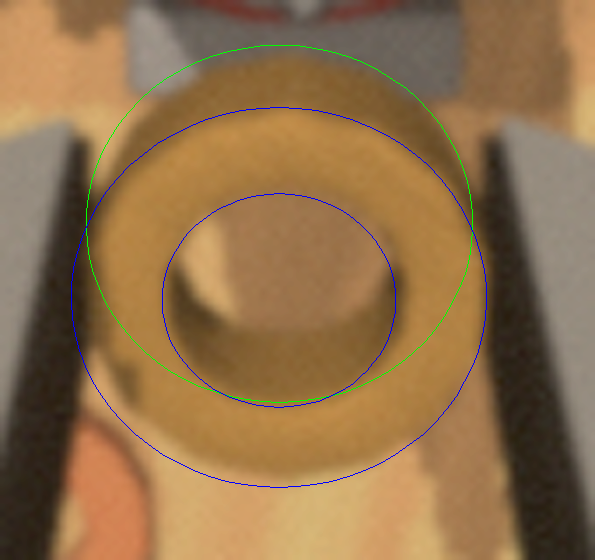

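Run:
```python
from h import *
import pickle
c,s,t=pickle.load(open("w2.pkl","rb"))
o=get_obs();print(o["ee_pos"])
p=atz(c,276.2,226.1,.164);print(p, atz(c,276.0,170+220/6+.5,.12))
go([p[0],p[1],.18],1.75)
go([p[0],p[1],.15],1.75)
```

```text
[0.54852261 0.12415841 0.22103551]
[0.54948097 0.12516009 0.164     ] [0.54906099 0.12709751 0.12      ]
rot [0.0002 0.     0.0015] shift [0.0016 0.0022 0.0821]
rot [0.0002 0.     0.0015] shift [0.0016 0.0022 0.1421]
```

Request:
servo_tool([
  [[0,0,0,0.001,0.002,0.05,1],[0,0,0,0.001,0.002,0.086,1],[0,0,0,0.001,0.002,0.086,1],[0,0,0,0.001,0.002,0.086,1]],
])

```text
time_s: 4.93
ee_pos: [0.5492, 0.1237, 0.1777]
eef_rot: [-3.14, 0.0, 1.751]
force: [-0.4, 0.9, -0.1]
grip_width: 0.0309
```

Run:
```python
from h import *
import pickle
c=camera("wrist");s=camera("side");o=get_obs();print(o["time_s"],o["ee_pos"],o["eef_rot"],o["force"])
pickle.dump((c,s),open("w3.pkl","wb"))
a=cv2.resize(c["color"][200:310,230:325],None,fx=5,fy=5,interpolation=cv2.INTER_CUBIC)
b=cv2.resize(s["color"][130:220,195:260],None,fx=6,fy=6,interpolation=cv2.INTER_CUBIC)
H=max(a.shape[0],b.shape[0]);p=lambda x:cv2.copyMakeBorder(x,0,H-x.shape[0],0,0,cv2.BORDER_CONSTANT)
m=cv2.convertScaleAbs(np.hstack([p(a),p(b)])[:,:,::-1],alpha=1.3);print(m.shape,a.shape);cv2.imwrite("pics/z4.png",m[:600,:800] if m.shape[1]<=800 else cv2.resize(m,None,fx=800/m.shape[1],fy=800/m.shape[1]))
```

```text
5.0333 [0.54995176 0.12428897 0.17925174] [3.13979334e+00 9.31004968e-05 1.75143548e+00] [ 0.99177403  0.00971056 -1.21510417]
(550, 865, 3) (550, 475, 3)
```

View pics/z4.png

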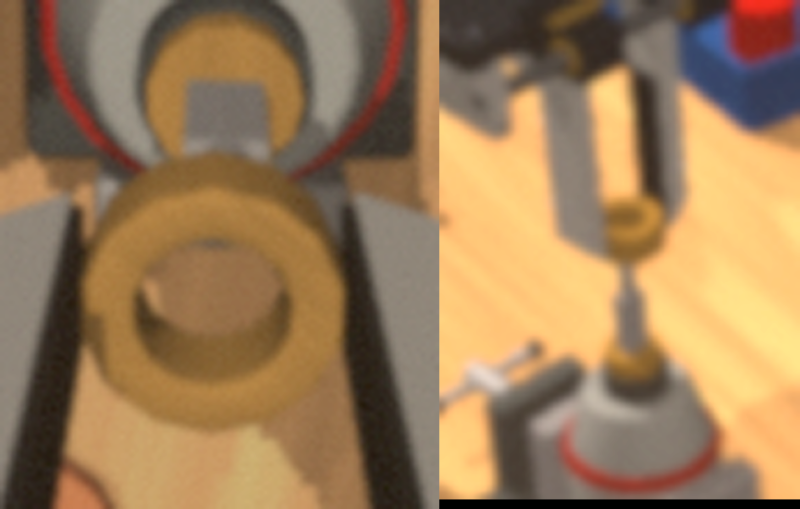

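Run:
```python
from h import *
import pickle
c,s=pickle.load(open("w3.pkl","rb"))
o=get_obs();R0=R.from_euler('xyz',o["eef_rot"])
e=np.array([.55,.1245,.178])
k=800/865
f=lambda x,y:(x/k/6+195-.4, y/k/6+130-.4)
f2=lambda x,y:((x-439)/k/6+195-.4, y/k/6+130-.4)
print("side jac", proj(s,e+[.001,0,0])-proj(s,e),proj(s,e+[0,.001,0])-proj(s,e),proj(s,e+[0,0,.001])-proj(s,e))
# ring top circle extents
for dz in(.0038,-.0102):
  P=[e+[.016*np.cos(a),.016*np.sin(a),-dz] for a in np.linspace(0,6.28,73)];q=proj(s,P);print(q.min(0),q.max(0),"right edge meas",f2(664,225))
print("pin meas",f2(628,265),"pin pred",proj(s,[.55,.1245,.164]),"collar pred",proj(s,[.55,.1245,.12]),f2(635,358))
print("wrist axis", proj(c,e),proj(c,[.55,.1245,.12]),"meas hole",(230+215/5/k,200+310/5/k),"collar/tang",230+226/5/k)
print("wjac",proj(c,[.55,.1245,.12])-proj(c,[.549,.1245,.12]))
```

```text
side jac [[ 0.38127845 -0.15227441]] [[-0.22808626 -0.20614918]] [[-0.03400383 -0.3638915 ]]
[221.02220493 170.09582011] [235.21526404 178.31173315] right edge meas (235.146875, 170.146875)
[220.4909054 165.0093833] [234.79151984 173.17974034] right edge meas (235.146875, 170.146875)
pin meas (228.65937499999998, 177.35520833333334) pin pred [[228.46732386 177.83551999]] collar pred [[229.90693102 193.2414557 ]] (229.92083333333332, 194.11458333333334)
wrist axis [[276.71649147 256.27459259]] [[276.62808106 223.75205039]] meas hole (276.49375, 267.0375) collar/tang 278.8725
wjac [[1.35373391 0.23488038]]
```

```bash
cat >> h.py <<'E'
def circ(cen,r,n=73):
    a=np.linspace(0,2*np.pi,n);return np.array([[cen[0]+r*np.cos(t),cen[1]+r*np.sin(t),cen[2]] for t in a])
def overlay(c,x,y,w,h,k,polys,name):
    im=cv2.resize(c["color"][y:y+h,x:x+w,::-1],None,fx=k,fy=k,interpolation=cv2.INTER_CUBIC);im=cv2.convertScaleAbs(im,alpha=1.4)
    for P,col in polys:
        q=((proj(c,P)-[x,y]+.5)*k-.5).astype(int);cv2.polylines(im,[q],False,col,1)
    cv2.imwrite(f"pics/{name}.png",im)
E
python3 - <<'E'
from h import *
import pickle
c,s=pickle.load(open("w3.pkl","rb"))
e=np.array([.5500,.1243,.1785]);sp=np.array([.55,.1243])
polys=[(circ([*e[:2],e[2]+.0102],.009),(255,0,0)),(circ([*e[:2],e[2]+.0102],.016),(255,0,0)),(circ([*sp,.12],.0125),(0,255,0)),(circ([*sp,.1],.023),(0,255,0)),(circ([*sp,.112],.0145),(0,255,255))]
overlay(c,225,190,105,120,5,polys,"z5")
overlay(s,190,120,80,110,5,polys,"z5s")
E
```

```text
(no output)
```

View pics/z5.png

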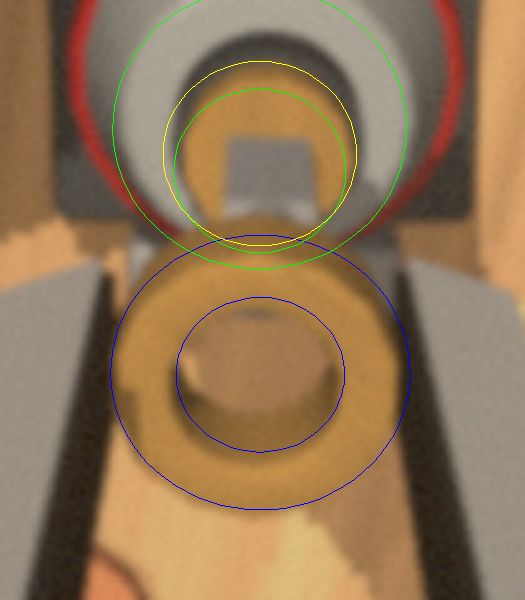

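View pics/z5s.png

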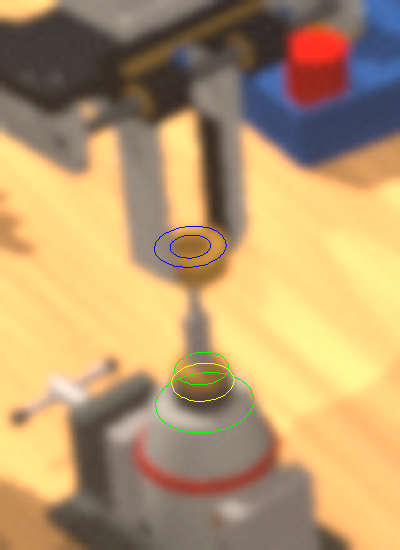

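Run:
```python
from h import *
import pickle
c,s=pickle.load(open("w3.pkl","rb"))
e=np.array([.5500,.1243,.1785])
out=[]
for i,sp in enumerate([np.array([.55,.1243]),np.array([.5515,.1280])]):
  polys=[(circ([*e[:2],e[2]+.0102],.009),(255,0,0)),(circ([*e[:2],e[2]+.0102],.016),(255,0,0)),(circ([*e[:2],e[2]-.0038],.016),(255,0,0)),(circ([*sp,.12],.0125),(0,255,0)),(circ([*sp,.1],.023),(0,255,0)),(circ([*sp,.112],.0145),(0,255,255)),(circ([*sp,.148],.0035),(255,255,0)),([[*sp,.164],[*sp,.12]],(0,0,255))]
  overlay(s,205,160,40,60,10,polys,"t");out.append(cv2.imread("pics/t.png"))
cv2.imwrite("pics/z6.png",np.hstack(out))
```

```text
(no output)
```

View pics/z6.png

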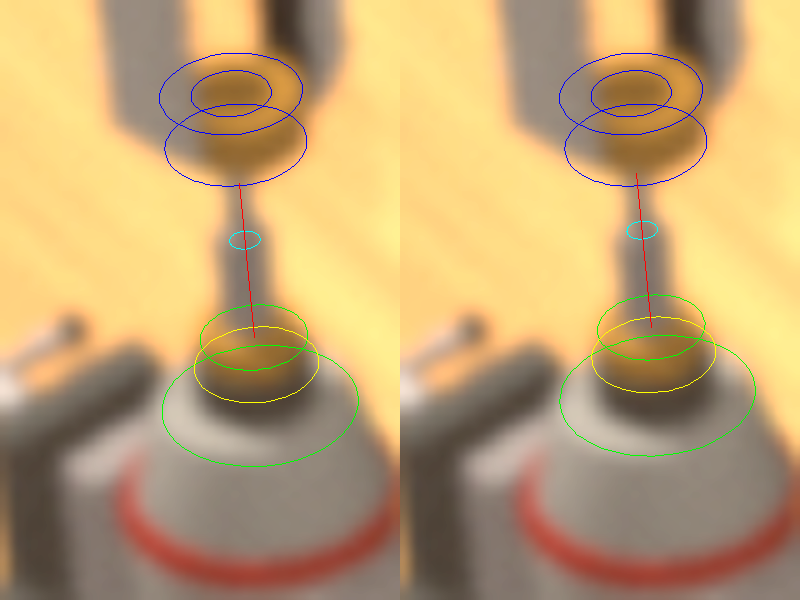

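The wrist view says the spindle is about 1.5 mm further toward +x than the tool axis, and the vertical direction is ambiguous. I'll turn the hand 90° so the jaw-centred, reliable image axis measures the other direction.

Request:
servo_tool([
  [[0,0,1,0,0.002,-0.02,1],[0,0,1,0,0.002,-0.02,1],[0,0,1,0,0.002,-0.02,1],[0,0,1,0,0.002,-0.02,1],[0,0,1,0,0.002,-0.02,1],[0,0,1,0,0.002,-0.02,1],[0,0,1,0,0.002,-0.02,1],[0,0,1,0,0.002,-0.02,1],[0,0,1,0,0.002,-0.02,1],[0,0,1,0,0.002,-0.02,1],[0,0,1,0,0.002,-0.02,1],[0,0,1,0,0.002,-0.02,1]],
])

```text
time_s: 6.03
ee_pos: [0.5514, 0.1243, 0.1907]
eef_rot: [3.141, -0.004, 0.246]
force: [-0.1, 0.1, -1.2]
grip_width: 0.0315
```

Request:
servo_tool([
  [[0,0,0.08,0,0,0,1],[0,0,0.08,0,0,0,1],[0,0,0.08,0,0,0,1]],
])

```text
time_s: 6.28
ee_pos: [0.5517, 0.1242, 0.1917]
eef_rot: [-3.141, -0.005, 0.123]
force: [1.0, -0.2, -0.3]
grip_width: 0.031
```

Run:
```python
from h import *
import pickle
for i in range(3):
    c=camera("wrist");o=get_obs();print(o["time_s"],o["ee_pos"],o["eef_rot"],o["force"],c["tvec"],c["rvec"])
pickle.dump((c,o),open("w4.pkl","wb"))
e=o["ee_pos"];sp=e[:2]
polys=[(circ([*e[:2],e[2]+.0102],.009),(255,0,0)),(circ([*e[:2],e[2]+.0102],.016),(255,0,0)),(circ([*sp,.12],.0125),(0,255,0)),(circ([*sp,.1],.023),(0,255,0)),([[*sp,.164],[*sp,.12]],(0,0,255))]
overlay(c,225,190,105,120,5,polys,"z7")
```

```text
6.3333 [0.55162088 0.12418359 0.19144601] [-3.14148678 -0.00483178  0.12435629] [ 0.14616956 -0.14159915 -1.56529961] [0.05527585 0.5183591  0.53030759] [-2.19210207  1.93767234  0.26485152]
6.3833 [0.55152465 0.12422542 0.19121216] [-3.14149399 -0.00443432  0.1241106 ] [-0.62209067  1.00959859 -0.01448936] [0.05471267 0.51823841 0.53024603] [-2.19278448  1.93620043  0.26507977]
6.4333 [0.55146981 0.12424386 0.19107152] [-3.14145413 -0.00423723  0.12342575] [0.23811423 0.06557848 0.47288703] [0.05490278 0.51808432 0.53017966] [-2.19229355  1.93631926  0.26544977]
```

View pics/z7.png

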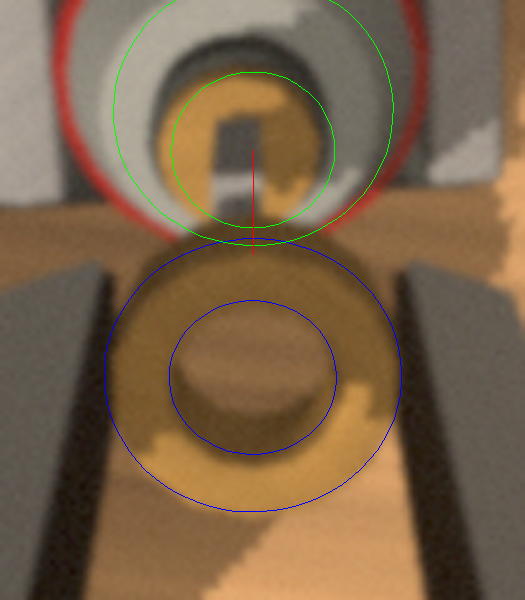

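The spindle shows 2.3 mm off toward +y in this view, which puts it at about (0.551,0.1265). I'll move there and lower in stages.

Run:
```python
from h import *
go([.5511,.1265,.155],.13);go([.5511,.1265,.14],.13)
```

```text
rot [-0.0001 -0.0027 -0.0042] shift [-0.0005 -0.0046  0.0721]
rot [-0.0001 -0.0027 -0.0042] shift [-0.0006 -0.0046  0.1021]
```

Request:
servo_tool([
  [[0,-0.0027,0,-0.0005,-0.0046,0,1],[0,-0.0027,0,-0.0005,-0.0046,0.02,1],[0,-0.0027,0,-0.0005,-0.0046,0.04,1],[0,-0.0027,0,-0.0005,-0.0046,0.055,1],[0,-0.0027,0,-0.0005,-0.0046,0.072,1],[0,-0.0027,0,-0.0005,-0.0046,0.072,1]],
])

```text
time_s: 6.93
ee_pos: [0.5503, 0.1263, 0.1526]
eef_rot: [3.142, 0.003, 0.124]
force: [-0.8, 0.7, -0.4]
grip_width: 0.031
```

Run:
```python
from h import *
import pickle
c=camera("wrist");o=get_obs();print(o["time_s"],o["ee_pos"],o["eef_rot"],o["force"])
pickle.dump((c,o),open("w5.pkl","wb"))
e=o["ee_pos"];sp=e[:2]
polys=[(circ([*e[:2],e[2]+.0102],.009),(255,0,0)),(circ([*sp,.164],.001),(0,0,255))]
overlay(c,225,190,105,120,5,polys,"z8")
```

```text
6.9833 [0.55061951 0.12639246 0.15379082] [3.14157490e+00 2.12182872e-03 1.23567005e-01] [-0.25685951 -0.23448596 -0.53109208]
```

View pics/z8.png

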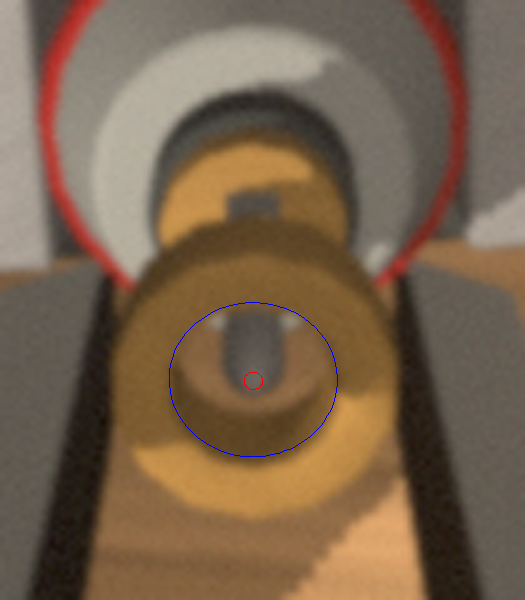

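The pin is centred in the hole. Lowering.

Request:
servo_tool([
  [[0,0,0,0,0,0.015,1],[0,0,0,0,0,0.03,1],[0,0,0,0,0,0.04,1],[0,0,0,0,0,0.05,1],[0,0,0,0,0,0.057,1],[0,0,0,0,0,0.057,1]],
])

```text
time_s: 7.48
ee_pos: [0.5503, 0.1264, 0.1244]
eef_rot: [3.142, 0.003, 0.124]
force: [-0.4, 0.8, -1.1]
grip_width: 0.0313
```

Run:
```python
from h import *
c=camera("wrist");s=camera("side");o=get_obs();print(o["time_s"],o["ee_pos"],o["eef_rot"],o["force"])
a=cv2.resize(c["color"][190:310,225:330],None,fx=4,fy=4,interpolation=cv2.INTER_CUBIC)
b=cv2.resize(s["color"][150:230,195:260],None,fx=6,fy=6,interpolation=cv2.INTER_CUBIC)
m=np.hstack([a[:480],b[:480]])[:,:,::-1];cv2.imwrite("pics/z9.png",cv2.resize(m,(int(m.shape[1]*.95),456)))
```

```text
7.5833 [0.55063504 0.12639842 0.12535093] [-3.14158232e+00  2.04903914e-03  1.23547778e-01] [0.51151057 0.11513989 0.44931234]
```

View pics/z9.png

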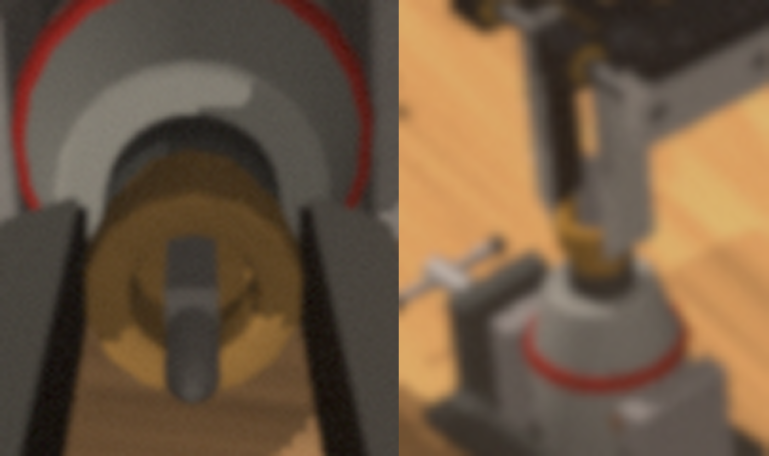

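Request:
servo_tool([
  [[0,0,0,0,0,0.003,1],[0,0,0,0,0,0.003,1]],
])

```text
time_s: 7.75
ee_pos: [0.5507, 0.1264, 0.124]
eef_rot: [-3.142, 0.002, 0.124]
force: [-0.5, 0.7, -1.4]
grip_width: 0.0312
```

Request:
servo_tool([
  [[0,0,0,0,0,0,0.4],[0,0,0,0,0,0,0.4],[0,0,0,0,0,0,0.4],[0,0,0,0,0,0,0.4],[0,0,0,0,0,0,0.4],[0,0,0,0,0,-0.06,0.4],[0,0,0,0,0,-0.12,0.4],[0,0,0,0,0,-0.16,0.4],[0,0,0,0,0,-0.16,0.4]],
])

```text
time_s: 8.5
ee_pos: [0.5523, 0.1267, 0.2085]
eef_rot: [-3.141, -0.005, 0.124]
force: [0.6, -0.5, 1.1]
grip_width: 0.0563
```

Run:
```python
from h import *
import pickle
c=camera("wrist");s=camera("side");o=get_obs();print(o["time_s"],o["ee_pos"],o["eef_rot"],o["force"],o["grip_width"])
pickle.dump((c,s,o),open("w6.pkl","wb"))
a=cv2.resize(c["color"][160:280,225:330],None,fx=4,fy=4,interpolation=cv2.INTER_CUBIC)
b=cv2.resize(s["color"][150:230,195:260],None,fx=6,fy=6,interpolation=cv2.INTER_CUBIC)
m=np.hstack([a[:480],b[:480]])[:,:,::-1];cv2.imwrite("pics/z10.png",cv2.resize(m,(int(m.shape[1]*.95),456)))
go([.452,-.088,.13],1.37)
```

```text
8.6 [0.55094335 0.12645594 0.20416293] [-3.14152883e+00  7.10129795e-04  1.23541054e-01] [-0.40576204 -0.21016857  0.26024307] 0.05648866369123522
rot [-3.000e-04  4.000e-04 -7.935e-01] shift [-0.2491  0.4013  0.1485]
```

View pics/z10.png

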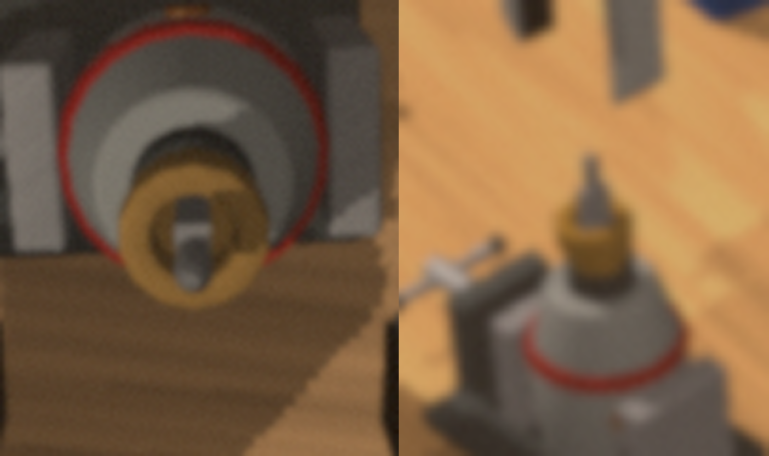

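The spacer is seated on the collar. The wrist view shows it around the tang, and the side view shows it sitting on the socket. Next is the small copper washer.

Run:
```python
from h import *
go([.451,-.0893,.08],.124)
```

```text
rot [-0.      0.0005 -0.0003] shift [-0.2514  0.4036  0.2485]
```

Request:
servo_tool([
  [[0,0,0,-0.06,0.09,0,0.4],[0,0,0,-0.12,0.18,0,0.4],[0,0,0,-0.25,0.404,0.1,0.4],[0,0,0,-0.25,0.404,0.25,0.4],[0,0,0,-0.25,0.404,0.25,0.4],[0,0,0,-0.25,0.404,0.25,0.4],[0,0,0,-0.25,0.404,0.25,0.4],[0,0,0,-0.25,0.404,0.25,0.4],[0,0,0,-0.25,0.404,0.25,0.4]],
])

```text
time_s: 9.35
ee_pos: [0.4502, -0.0898, 0.0775]
eef_rot: [-3.14, 0.004, 0.121]
force: [-0.2, -0.3, 0.7]
grip_width: 0.0564
```

Run:
```python
from h import *
import pickle
camera("wrist");c=camera("wrist");o=get_obs();print(o["time_s"],o["ee_pos"],o["eef_rot"],o["force"],o["grip_width"])
pickle.dump((c,o),open("w7.pkl","wb"))
e=[.451,-.0893]
overlay(c,190,100,170,150,4,[(circ([*e,.006],.018),(255,0,0)),(circ([*e,.006],.009),(255,0,0))],"z11")
go([*e,.0025],.124)
```

```text
9.45 [ 0.45201697 -0.08899971  0.07940142] [-3.14146106e+00  6.43471562e-04  1.23637187e-01] [-0.35053898  0.51517939  1.0019403 ] 0.05655911012148958
rot [-0.0001  0.0004 -0.0002] shift [-0.002   0.0004  0.1538]
```

View pics/z11.png

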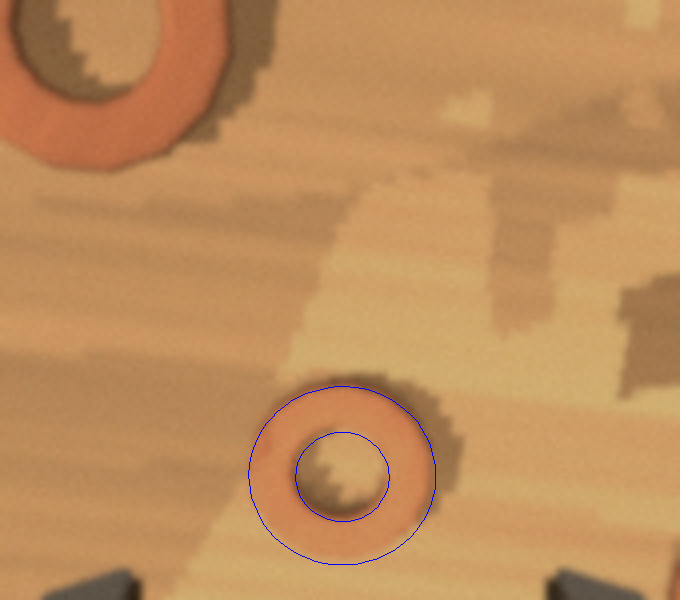

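The overlaid 36/18 mm circles match this ring, while its neighbour is clearly bigger, so this is the right washer. Grasping it.

Request:
servo_tool([
  [[0,0,0,-0.002,0,0.07,0.4],[0,0,0,-0.002,0,0.13,0.4],[0,0,0,-0.002,0,0.154,0.4],[0,0,0,-0.002,0,0.154,0.4],[0,0,0,-0.002,0,0.154,1],[0,0,0,-0.002,0,0.154,1],[0,0,0,-0.002,0,0.154,1],[0,0,0,-0.002,0,0.154,1],[0,0,0,-0.002,0,0.154,1],[0,0,0,-0.002,0,0.154,1]],
])

```text
time_s: 10.28
ee_pos: [0.4514, -0.089, 0.0029]
eef_rot: [-3.142, -0.001, 0.124]
force: [1.3, 3.3, 5.6]
grip_width: 0.0344
```

Run:
```python
from h import *
o=get_obs();print(o["ee_pos"],o["force"]);go([.5507,.1264,.19],.124);go([.5507,.1264,.19],.124-np.pi/2)
```

```text
[ 0.4514434  -0.08896647  0.0029134 ] [1.27443329 3.28285595 5.62382673]
rot [-0.     -0.0003 -0.0002] shift [ 0.2503 -0.403  -0.374 ]
rot [-3.000e-04 -2.000e-04  9.998e-01] shift [ 0.2503 -0.403  -0.374 ]
```

Request:
servo_tool([
  [[0,0,0,0,0,-0.08,1],[0,0,0,0,0,-0.16,1],[0,0,0,0,0,-0.24,1],[0,0,0,0.05,-0.08,-0.32,1],[0,0,0,0.1,-0.16,-0.374,1],[0,0,0,0.25,-0.403,-0.374,1],[0,0,0,0.25,-0.403,-0.374,1],[0,0,0,0.25,-0.403,-0.374,1],[0,0,0,0.25,-0.403,-0.374,1],[0,0,0,0.25,-0.403,-0.374,1],[0,0,0,0.25,-0.403,-0.374,1]],
])

```text
time_s: 11.2
ee_pos: [0.5507, 0.1281, 0.1896]
eef_rot: [3.142, -0.0, 0.126]
force: [-0.7, -0.6, -1.3]
grip_width: 0.0339
```

Run:
```python
from h import *
import pickle
camera("wrist");camera("wrist");c=camera("wrist");o=get_obs();print(o["time_s"],o["ee_pos"],o["eef_rot"],o["force"],o["grip_width"])
pickle.dump((c,o),open("w8.pkl","wb"))
e=o["ee_pos"];sp=[.5507,.1264]
overlay(c,225,170,105,130,4.6,[(circ([*e[:2],e[2]+.0033],.018),(255,0,0)),(circ([*e[:2],e[2]+.0033],.009),(255,0,0)),(circ([*sp,.164],.001),(0,0,255)),(circ([*sp,.134],.016),(0,255,0))],"z12")
go([*sp,.157],.124)
```

```text
11.35 [0.5501413  0.12532996 0.18973663] [3.14136097e+00 1.35717604e-04 1.22815562e-01] [-0.17770597 -0.04743652 -0.26494723] 0.03434535597212422
rot [ 0.0001  0.0001 -0.0008] shift [ 0.0014 -0.002   0.0655]
```

View pics/z12.png

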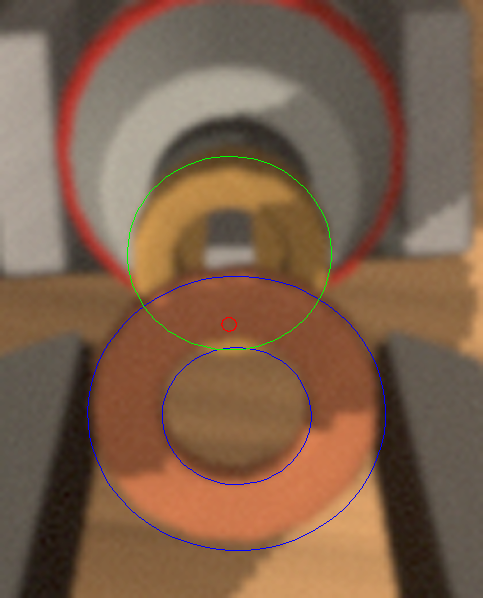

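Request:
servo_tool([
  [[0,0,0,-0.002,-0.002,0.0,1],[0,0,0,-0.002,-0.002,0.03,1],[0,0,0,-0.002,-0.002,0.05,1],[0,0,0,-0.002,-0.002,0.066,1],[0,0,0,-0.002,-0.002,0.066,1]],
])

```text
time_s: 11.77
ee_pos: [0.5481, 0.1255, 0.1549]
eef_rot: [3.141, 0.003, 0.122]
force: [-1.5, -0.3, -0.7]
grip_width: 0.0341
```

Run:
```python
from h import *
import pickle
camera("wrist");c=camera("wrist");o=get_obs();print(o["time_s"],o["ee_pos"],o["eef_rot"],o["force"],o["grip_width"])
pickle.dump((c,o),open("w9.pkl","wb"))
e=o["ee_pos"];sp=[.5507,.1264]
overlay(c,225,190,105,120,5,[(circ([*e[:2],e[2]+.0033],.018),(255,0,0)),(circ([*e[:2],e[2]+.0033],.009),(255,0,0)),(circ([*sp,.164],.001),(0,0,255)),(circ([*sp,.134],.016),(0,255,0))],"z13")
```

```text
11.8667 [0.54895141 0.12588279 0.15673488] [3.14133547e+00 6.23212491e-04 1.22354634e-01] [-0.21103777  0.01693732 -1.02962374] 0.034054507187984424
```

View pics/z13.png

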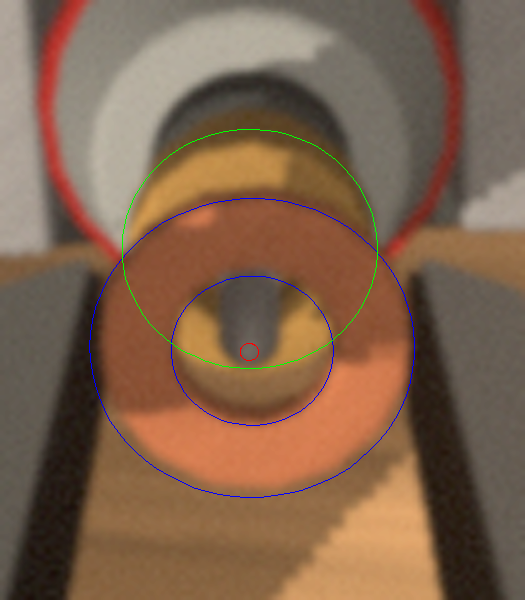

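Request:
servo_tool([
  [[0,0,0,0,-0.001,0.01,1],[0,0,0,0,-0.001,0.02,1],[0,0,0,0,-0.001,0.03,1],[0,0,0,0,-0.001,0.038,1],[0,0,0,0,-0.001,0.038,1],[0,0,0,0,-0.001,0.038,1]],
])

```text
time_s: 12.37
ee_pos: [0.5489, 0.1264, 0.1376]
eef_rot: [3.141, 0.001, 0.122]
force: [0.5, 0.3, -0.3]
grip_width: 0.0341
```

Run:
```python
from h import *
c=camera("wrist");s=camera("side");o=get_obs();print(o["time_s"],o["ee_pos"],o["eef_rot"],o["force"])
a=cv2.resize(c["color"][190:310,225:330],None,fx=4,fy=4,interpolation=cv2.INTER_CUBIC)
b=cv2.resize(s["color"][150:230,195:260],None,fx=6,fy=6,interpolation=cv2.INTER_CUBIC)
m=np.hstack([a[:480],b[:480]])[:,:,::-1];cv2.imwrite("pics/z14.png",cv2.resize(m,(int(m.shape[1]*.95),456)))
```

```text
12.4667 [0.54890932 0.12639575 0.13786886] [3.14131473e+00 5.42862124e-04 1.22405341e-01] [-0.20065863 -0.40832403 -0.00805867]
```

View pics/z14.png

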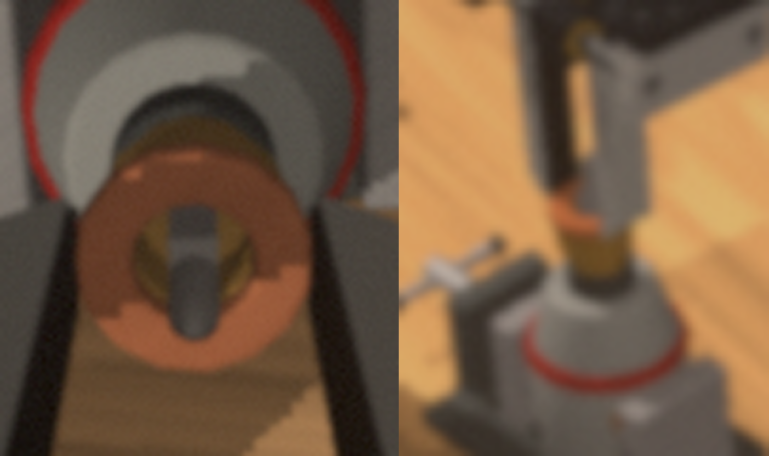

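Request:
servo_tool([
  [[0,0,0,0,0,0.002,1],[0,0,0,0,0,0.002,1],[0,0,0,0,0,0.002,0.4],[0,0,0,0,0,0.002,0.4],[0,0,0,0,0,0.002,0.4],[0,0,0,0,0,0.002,0.4],[0,0,0,0,0,-0.03,0.4],[0,0,0,0,0,-0.09,0.4],[0,0,0,0,0,-0.134,0.4],[0,0,0,0,0,-0.134,0.4],[0,0,0,0,0,-0.134,0.4]],
])

```text
time_s: 13.38
ee_pos: [0.5493, 0.1265, 0.2058]
eef_rot: [3.141, -0.002, 0.122]
force: [-0.4, 0.7, -0.2]
grip_width: 0.0566
```

Run:
```python
from h import *
import pickle
camera("wrist");camera("wrist");c=camera("wrist");s=camera("side");o=get_obs();print(o["time_s"],o["ee_pos"],o["eef_rot"],o["force"],o["grip_width"])
pickle.dump((c,s,o),open("w10.pkl","wb"))
a=cv2.resize(c["color"][180:255,240:310],None,fx=6,fy=6,interpolation=cv2.INTER_CUBIC)
b=cv2.resize(s["color"][155:230,200:260],None,fx=6,fy=6,interpolation=cv2.INTER_CUBIC)
m=np.hstack([a,b])[:,:,::-1];m=cv2.convertScaleAbs(m,alpha=1.3);print(m.shape);cv2.imwrite("pics/z15.png",m)
go([.589,-.103,.08],1.2)
```

```text
13.5833 [0.54853861 0.12635195 0.20370085] [3.14126529e+00 2.40476545e-03 1.22399877e-01] [-0.23205417  0.68676729  0.23269736] 0.05656385747542537
(450, 780, 3)
rot [-6.00e-04  1.50e-03 -6.86e-01] shift [0.0249 0.4651 0.2475]
```

View pics/z15.png

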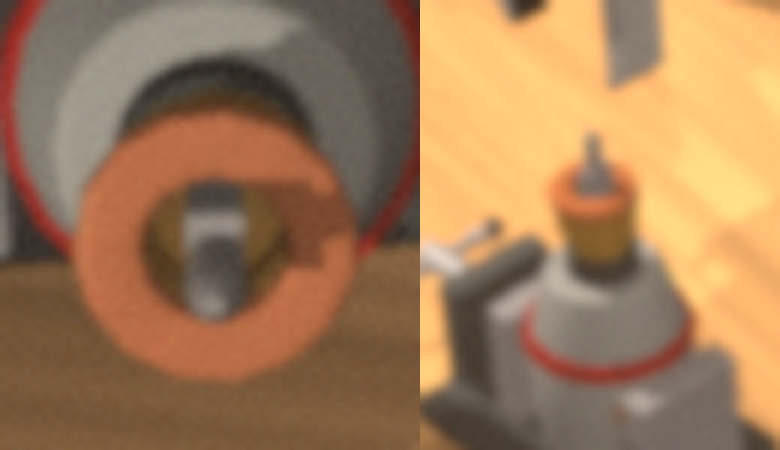

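Both rings are stacked, and the tang points along the tool's x axis to within a small angle. Now I'll work out the bushing's heading from the first wrist picture.

Run:
```python
from h import *
import pickle
c=pickle.load(open("w1.pkl","rb"))
f=lambda x,y:((x-504)/4.2-.4+265,y/4.2-.4)
A=[atz(c,*f(*q),.016) for q in((540,25),(580,203),(737,155))]
print(A,[np.linalg.norm(A[i]-A[i+1]) for i in(0,1)])
v=A[2]-A[1];print("bottom edge dir",np.arctan2(v[1],v[0]));v=A[1]-A[0];print("left",np.arctan2(v[1],v[0]))
S=[atz(c,*f(*q),.016) for q in((590,68),(675,42),(680,98),(603,120))]
for i in range(4):
  v=S[(i+1)%4]-S[i];print(np.linalg.norm(v),np.arctan2(v[1],v[0]))
print(np.mean(S,0))
```

```text
[array([ 0.5749789 , -0.08621451,  0.016     ]), array([ 0.57119593, -0.11635569,  0.016     ]), array([ 0.60109479, -0.11925726,  0.016     ])] [np.float64(0.030377649708067892), np.float64(0.030039321490790576)]
bottom edge dir -0.09674334982500221
left -1.6956517336889978
0.015917136769154523 -0.10255326602308654
0.009198474311734286 -1.8179710686061008
0.014493603564688675 3.024421400151704
0.008891143174745628 1.4794248944474295
[ 0.58807161 -0.10124157  0.016     ]
```

Run:
```python
from h import *
go([.587,-.1025,.08],-.11)
```

```text
rot [0.0004 0.0015 0.148 ] shift [0.0211 0.4636 0.2475]
```

Request:
servo_tool([
  [[0,0.0015,0.148,0.01,0.08,0,0.4],[0,0.0015,0.148,0.01,0.16,0,0.4],[0,0.0015,0.148,0.021,0.464,0.1,0.4],[0,0.0015,0.148,0.021,0.464,0.2,0.4],[0,0.0015,0.148,0.021,0.464,0.248,0.4],[0,0.0015,0.148,0.021,0.464,0.248,0.4],[0,0.0015,0.148,0.021,0.464,0.248,0.4],[0,0.0015,0.148,0.021,0.464,0.248,0.4],[0,0.0015,0.148,0.021,0.464,0.248,0.4]],
])

```text
time_s: 14.33
ee_pos: [0.586, -0.1033, 0.0778]
eef_rot: [3.142, 0.004, -0.112]
force: [0.7, 0.8, -0.1]
grip_width: 0.0561
```

```bash
cat >> h.py <<'E'
def rect(cen,a,b,yaw):
    q=np.array([[a,b],[-a,b],[-a,-b],[a,-b],[a,b]])/2;cs,sn=np.cos(yaw),np.sin(yaw)
    return np.array([[cen[0]+cs*x-sn*y,cen[1]+sn*x+cs*y,cen[2]] for x,y in q])
E
python3 - <<'E'
from h import *
import pickle
camera("wrist");camera("wrist");c=camera("wrist");o=get_obs();print(o["time_s"],o["ee_pos"],o["eef_rot"],o["force"],o["grip_width"])
pickle.dump((c,o),open("w11.pkl","wb"))
e=[.587,-.1025]
overlay(c,210,130,130,110,6,[(rect([*e,.016],.03,.03,-.11),(255,0,0)),(rect([*e,.016],.0145,.0085,-.11),(255,0,0))],"z16")
E
```

```text
14.4833 [ 0.58745555 -0.10185381  0.08083085] [ 3.14090302e+00 -1.49576599e-03 -1.09172508e-01] [-0.21550768  0.25971389  0.075552  ] 0.056639465858264425
```

View pics/z16.png

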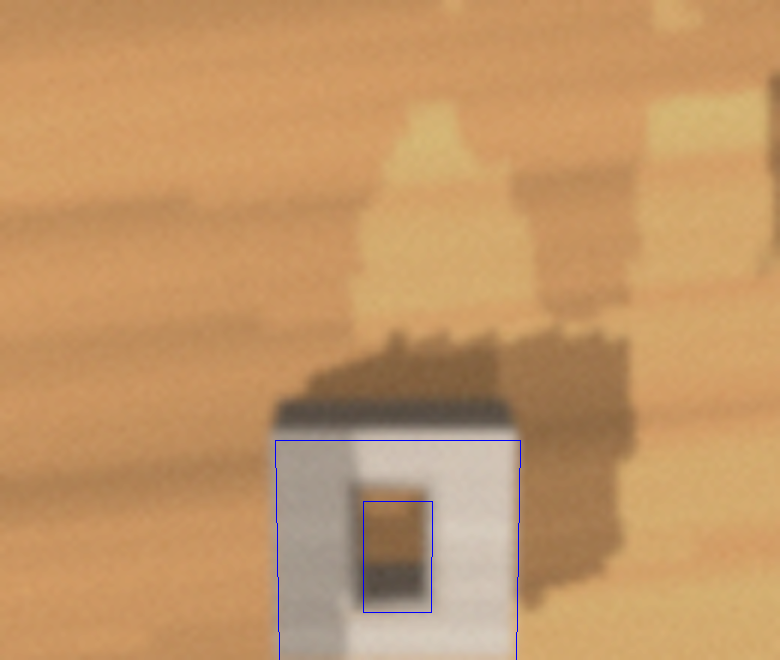

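The slot's long side runs along the tool's x axis (slot at (387,540) in the crop), and the heading matches to within about 0.01 rad. Grasping across the narrow slot direction, high on the bushing.

Run:
```python
from h import *
go([.588,-.102,.006],-.11)
```

```text
rot [ 0.0004 -0.001   0.0005] shift [9.000e-04 1.000e-04 1.497e-01]
```

Request:
servo_tool([
  [[0,-0.001,0,0.001,0,0.07,0.4],[0,-0.001,0,0.001,0,0.13,0.4],[0,-0.001,0,0.001,0,0.15,0.4],[0,-0.001,0,0.001,0,0.15,0.4],[0,-0.001,0,0.001,0,0.15,1],[0,-0.001,0,0.001,0,0.15,1],[0,-0.001,0,0.001,0,0.15,1],[0,-0.001,0,0.001,0,0.15,1],[0,-0.001,0,0.001,0,0.15,1],[0,-0.001,0,0.001,0,0.15,1]],
], squeeze=15)

```text
time_s: 15.32
ee_pos: [0.5887, -0.1021, 0.007]
eef_rot: [3.141, -0.002, -0.109]
force: [-1.6, 0.6, 7.3]
grip_width: 0.0299
```

Run:
```python
from h import *
o=get_obs();print(o["ee_pos"],o["force"],o["eef_rot"]);go([.5495,.1264,.2],-.11)
go([.5495,.1264,.2],.13)
```

```text
[ 0.58865489 -0.10210543  0.00702566] [-1.60382652  0.63064611  7.31029672] [ 3.14073393e+00 -1.63645222e-03 -1.09177294e-01]
rot [ 0.0005 -0.001   0.0005] shift [-0.127  -0.4454 -0.3865]
rot [ 0.0007 -0.001  -0.1523] shift [-0.127  -0.4454 -0.3865]
```

Request:
servo_tool([
  [[0,-0.001,0,0,0,-0.08,1],[0,-0.001,0,0,0,-0.16,1],[0,-0.001,0,0,0,-0.24,1],[0,-0.001,0,-0.02,-0.08,-0.32,1],[0,-0.001,0,-0.05,-0.16,-0.386,1],[0,-0.001,-0.152,-0.127,-0.445,-0.386,1],[0,-0.001,-0.152,-0.127,-0.445,-0.386,1],[0,-0.001,-0.152,-0.127,-0.445,-0.386,1],[0,-0.001,-0.152,-0.127,-0.445,-0.386,1],[0,-0.001,-0.152,-0.127,-0.445,-0.386,1],[0,-0.001,-0.152,-0.127,-0.445,-0.386,1],[0,-0.001,-0.152,-0.127,-0.445,-0.386,1]],
])

```text
time_s: 16.32
ee_pos: [0.5495, 0.1259, 0.1998]
eef_rot: [3.14, 0.0, 0.13]
force: [-0.7, -1.1, -1.5]
grip_width: 0.0294
```

Run:
```python
from h import *
import pickle
camera("wrist");camera("wrist");c=camera("wrist");o=get_obs();print(o["time_s"],o["ee_pos"],o["eef_rot"],o["force"],o["grip_width"])
pickle.dump((c,o),open("w12.pkl","wb"))
e=o["ee_pos"];sp=[.5507,.1264];y=o["eef_rot"][2]
overlay(c,225,170,105,130,4.6,[(rect([*e[:2],e[2]+.0095],.03,.03,y),(255,0,0)),(rect([*e[:2],e[2]+.0095],.0145,.0085,y),(255,0,0)),(circ([*sp,.14],.018),(0,255,0)),(circ([*sp,.164],.001),(0,0,255)),(rect([*sp,.148],.012,.007,.13),(255,255,0))],"z17")
```

```text
16.4667 [0.54970383 0.12485554 0.19956407] [3.14042304e+00 4.88209536e-04 1.27847352e-01] [ 0.02851995 -0.48171411 -0.8555707 ] 0.029641469211649195
```

View pics/z17.png

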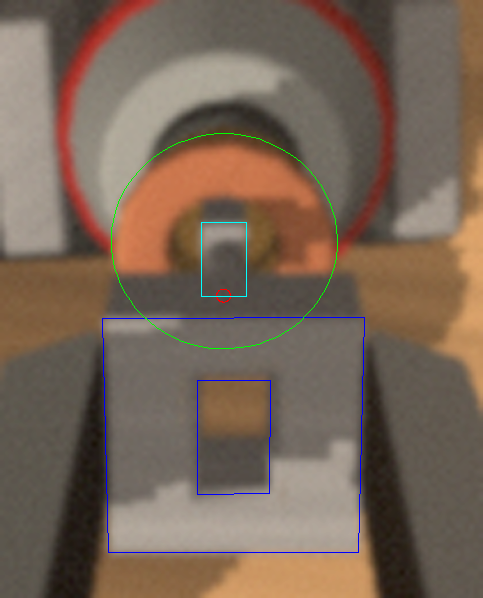

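Run:
```python
from h import *
import pickle
c,o=pickle.load(open("w12.pkl","rb"))
im=c["color"][205:240,255:295,::-1]
k=16
g=cv2.resize(im,None,fx=k,fy=k,interpolation=cv2.INTER_CUBIC);g=cv2.convertScaleAbs(g,alpha=1.6)
for yw,col in((.13,(255,255,0)),):
  q=((proj(c,rect([.5507,.1264,.148],.012,.007,yw))-[255,205]+.5)*k-.5).astype(int);cv2.polylines(g,[q],False,col,1)
  q=((proj(c,circ([.5507,.1264,.164],.001))-[255,205]+.5)*k-.5).astype(int);cv2.polylines(g,[q],False,(0,0,255),1)
cv2.imwrite("pics/z18.png",g)
```

```text
(no output)
```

View pics/z18.png

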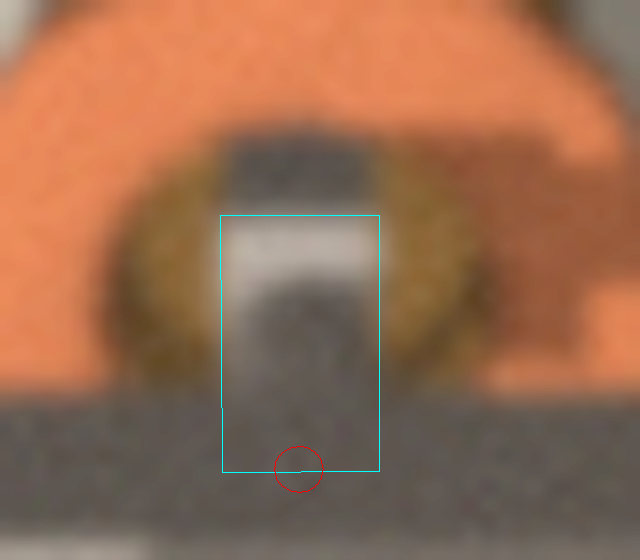

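The tang's outline fits the predicted 12×7 mm rectangle at (0.551,0.1264), heading about 0.13. I'll align the bushing above the pin.

Run:
```python
from h import *
go([.5508,.1264,.176],.13)
```

```text
rot [ 0.0007  0.0003 -0.0014] shift [ 0.0026 -0.0028  0.0471]
```

Request:
servo_tool([
  [[0.0007,0,-0.0014,0.0026,-0.0028,0.02,1],[0.0007,0,-0.0014,0.0026,-0.0028,0.04,1],[0.0007,0,-0.0014,0.0026,-0.0028,0.047,1],[0.0007,0,-0.0014,0.0026,-0.0028,0.047,1],[0.0007,0,-0.0014,0.0026,-0.0028,0.047,1]],
])

```text
time_s: 16.88
ee_pos: [0.5507, 0.1262, 0.1756]
eef_rot: [3.142, 0.001, 0.13]
force: [-0.2, -0.0, -0.5]
grip_width: 0.0296
```

Run:
```python
from h import *
import pickle
camera("wrist");camera("wrist");c=camera("wrist");s=camera("side");o=get_obs();print(o["time_s"],o["ee_pos"],o["eef_rot"],o["force"],o["grip_width"])
pickle.dump((c,o),open("w13.pkl","wb"))
e=o["ee_pos"];sp=[.5508,.1264];y=o["eef_rot"][2]
overlay(c,225,190,105,110,5,[(rect([*e[:2],e[2]+.0095],.03,.03,y),(255,0,0)),(rect([*e[:2],e[2]+.0095],.0145,.0085,y),(255,0,0)),(circ([*sp,.164],.001),(0,0,255)),(rect([*sp,.148],.012,.007,.13),(255,255,0))],"z19")
crop(s,195,150,65,75,6,"z19s")
go([*sp,.158],.13)
```

```text
17.0833 [0.55093486 0.12642159 0.17640239] [ 3.14155279e+00 -6.82672514e-05  1.30020447e-01] [-0.30905169 -0.85791767 -1.29396375] 0.02992229702811085
rot [ 0. -0.  0.] shift [-0.0003  0.      0.0368]
```

View pics/z19.png

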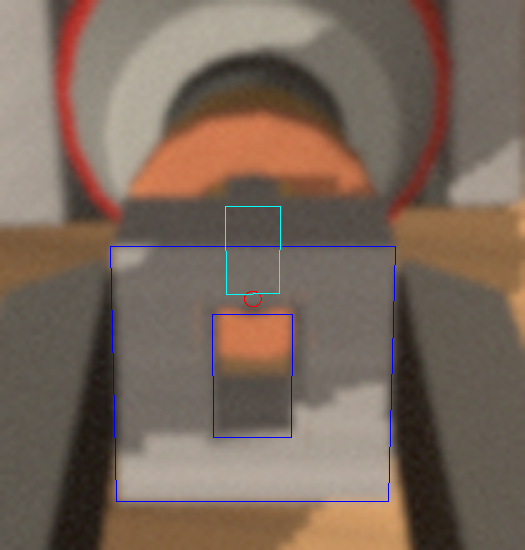

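View pics/z19s.png

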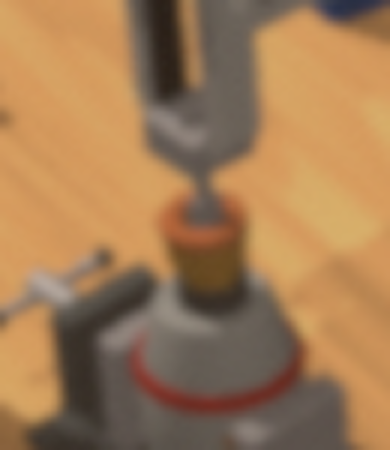

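Request:
servo_tool([
  [[0,0,0,0,0,0.008,1],[0,0,0,0,0,0.014,1],[0,0,0,0,0,0.02,1],[0,0,0,0,0,0.026,1],[0,0,0,0,0,0.026,1],[0,0,0,0,0,0.026,1]],
])

```text
time_s: 17.58
ee_pos: [0.5509, 0.1264, 0.1632]
eef_rot: [3.142, 0.0, 0.13]
force: [-1.0, 0.2, 0.0]
grip_width: 0.0299
```

Run:
```python
from h import *
import pickle
camera("wrist");c=camera("wrist");o=get_obs();print(o["time_s"],o["ee_pos"],o["eef_rot"],o["force"],o["moment"],o["grip_width"])
pickle.dump((c,o),open("w14.pkl","wb"))
e=o["ee_pos"];sp=[.5508,.1264];y=o["eef_rot"][2]
overlay(c,235,220,80,80,7,[(rect([*e[:2],e[2]+.0095],.0145,.0085,y),(255,0,0)),(circ([*sp,.164],.001),(0,0,255))],"z20")
```

```text
17.6833 [0.55102988 0.12641191 0.16350991] [ 3.14155411e+00 -2.76798919e-04  1.29997682e-01] [-0.05466906 -0.32119111 -0.80303168] [0.02100196 0.16151275 0.0030846 ] 0.029968516443250708
```

View pics/z20.png

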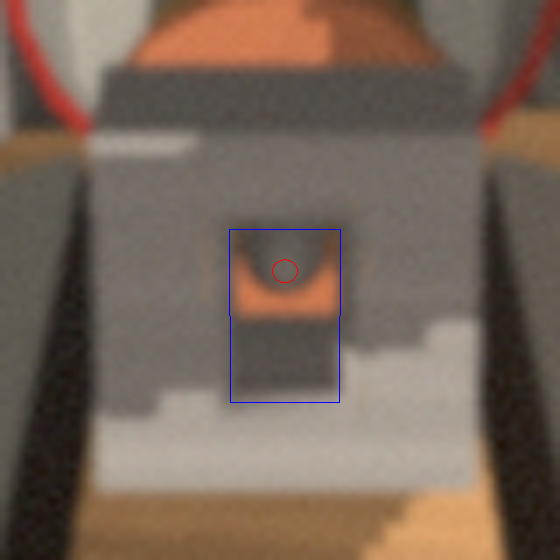

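The pin is in the slot and centred, with no contact force. Continuing down.

Request:
servo_tool([
  [[0,0,0,0,0,0.004,1],[0,0,0,0,0,0.008,1],[0,0,0,0,0,0.012,1],[0,0,0,0,0,0.014,1],[0,0,0,0,0,0.014,1]],
])

```text
time_s: 18.1
ee_pos: [0.5509, 0.1264, 0.1561]
eef_rot: [3.142, 0.0, 0.13]
force: [0.2, 0.3, -0.4]
grip_width: 0.0298
```

Request:
servo_tool([
  [[0,0,0,0,0,0.002,1],[0,0,0,0,0,0.004,1],[0,0,0,0,0,0.004,1]],
])

```text
time_s: 18.35
ee_pos: [0.5508, 0.1264, 0.1539]
eef_rot: [3.142, 0.001, 0.13]
force: [-0.2, 0.6, -2.0]
grip_width: 0.0297
```

Request:
servo_tool([
  [[0,0,0,0,0,0.002,1],[0,0,0,0,0,0.003,1],[0,0,0,0,0,0.003,1]],
])

```text
time_s: 18.6
ee_pos: [0.5508, 0.1264, 0.1523]
eef_rot: [3.142, 0.001, 0.13]
force: [-0.4, -0.2, -0.8]
grip_width: 0.03
```

Run:
```python
from h import *
for i in range(3):
    c=camera("wrist");o=get_obs();print(o["time_s"],o["ee_pos"],o["eef_rot"],o["force"],o["moment"])
e=o["ee_pos"];sp=[.5508,.1264];y=o["eef_rot"][2]
overlay(c,235,220,80,80,7,[(rect([*e[:2],e[2]+.0095],.0145,.0085,y),(255,0,0)),(circ([*sp,.164],.001),(0,0,255))],"z21")
```

```text
18.65 [0.55078655 0.12637202 0.15237732] [3.14153431e+00 6.45385540e-04 1.30030384e-01] [ 0.14313487  0.53894688 -0.99462213] [-0.02219818  0.14980255  0.0220697 ]
18.7 [0.550805   0.12639508 0.15242333] [3.14152035e+00 6.00861443e-04 1.30068420e-01] [ 0.22523532 -0.7479895  -0.94158428] [-0.0390359   0.20155777  0.01296406]
18.75 [0.55084374 0.12639084 0.1524731 ] [3.14153305e+00 4.58373356e-04 1.30017685e-01] [ 0.76581502 -1.11589056 -1.44791213] [-0.00344632  0.14200777 -0.04018337]
```

View pics/z21.png

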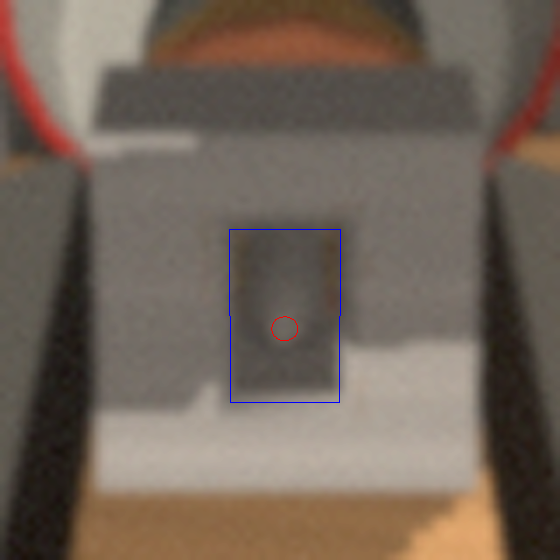

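The bushing's bottom is at about 0.146, already below the tang's top, and there is no push. The slot has lined up with the tang. Continuing gently.

Request:
servo_tool([
  [[0,0,0,0,0,0.002,1],[0,0,0,0,0,0.004,1],[0,0,0,0,0,0.006,1],[0,0,0,0,0,0.006,1]],
])

```text
time_s: 19.08
ee_pos: [0.5507, 0.1264, 0.1492]
eef_rot: [3.142, 0.001, 0.13]
force: [-0.1, -0.6, -0.6]
grip_width: 0.0299
```

Run:
```python
from h import *
for i in range(2):
    s=camera("side");o=get_obs();print(o["time_s"],o["ee_pos"],o["eef_rot"],o["force"],o["moment"])
crop(s,195,150,65,75,8,"z22s")
```

```text
19.1333 [0.55073827 0.12639365 0.14927877] [3.14154598e+00 8.33102161e-04 1.30059105e-01] [0.12679822 0.00934818 0.04569018] [-0.01891668  0.16101032 -0.00784819]
19.1833 [0.55079736 0.12638576 0.14938716] [3.14154520e+00 6.53354125e-04 1.30020526e-01] [-0.73401381  0.86187346 -0.08667584] [-0.00051419  0.17785112 -0.01970747]
```

View pics/z22s.png

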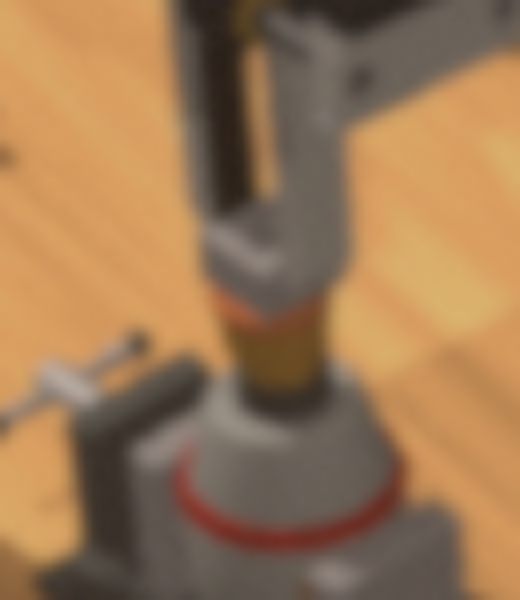

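Request:
servo_tool([
  [[0,0,0,0,0,0.002,1],[0,0,0,0,0,0.004,1],[0,0,0,0,0,0.004,1],[0,0,0,0,0,0.004,1]],
])

```text
time_s: 19.52
ee_pos: [0.5507, 0.1264, 0.1473]
eef_rot: [3.142, 0.001, 0.13]
force: [0.2, -0.9, -0.5]
grip_width: 0.03
```

Request:
servo_tool([
  [[0,0,0,0,0,0.001,1],[0,0,0,0,0,0.002,1],[0,0,0,0,0,0.002,1]],
])

```text
time_s: 19.77
ee_pos: [0.5509, 0.1264, 0.1465]
eef_rot: [3.142, 0.0, 0.13]
force: [-0.6, -0.1, 1.3]
grip_width: 0.0297
```

Request:
servo_tool([
  [[0,0,0,0,0,0.001,1],[0,0,0,0,0,0.001,1]],
])

```text
time_s: 19.93
ee_pos: [0.5509, 0.1264, 0.1461]
eef_rot: [3.142, 0.0, 0.13]
force: [-0.6, -1.0, 1.5]
grip_width: 0.0297
```

Run:
```python
from h import *
for i in range(4):
    c=camera("wrist");o=get_obs();print(o["time_s"],o["ee_pos"],o["force"],o["moment"])
```

```text
19.9833 [0.55090415 0.12639589 0.14614735] [-1.57033519 -0.33869194  2.0164381 ] [-0.06062041  0.33077111 -0.01697912]
20.0333 [0.55090679 0.12641365 0.14613921] [-0.21880421 -0.36678337  2.92731822] [-0.01033573  0.31392312  0.04264735]
20.0833 [0.55088796 0.1264264  0.14610892] [-0.55546391 -0.87181874  3.03936359] [-0.06043721  0.349625    0.04661395]
20.1333 [0.55088864 0.12639848 0.14610352] [-0.85177627  0.66205902  2.29377762] [-0.06642768  0.30197719 -0.04244168]
```

It meets firm contact at bottom height ≈0.140, the washer's top, with about 3 N. Releasing and backing off.

Request:
servo_tool([
  [[0,0,0,0,0,-0.001,1],[0,0,0,0,0,-0.001,0.4],[0,0,0,0,0,-0.001,0.4],[0,0,0,0,0,-0.001,0.4],[0,0,0,0,0,-0.001,0.4],[0,0,0,0,0,-0.001,0.4],[0,0,0,0,0,-0.04,0.4],[0,0,0,0,0,-0.1,0.4],[0,0,0,0,0,-0.12,0.4],[0,0,0,0,0,-0.12,0.4],[0,0,0,0,0,-0.12,0.4]],
])

```text
time_s: 21.05
ee_pos: [0.5508, 0.1264, 0.2055]
eef_rot: [3.142, 0.0, 0.13]
force: [0.4, 0.8, 0.2]
grip_width: 0.0559
```

Run:
```python
from h import *
camera("wrist");camera("wrist");c=camera("wrist");s=camera("side");o=get_obs();print(o["time_s"],o["ee_pos"],o["eef_rot"],o["force"],o["grip_width"])
sp=[.5508,.1264]
overlay(c,235,185,85,75,6,[(rect([*sp,.156],.03,.03,.13),(255,0,0)),(circ([*sp,.164],.001),(0,0,255))],"z23")
overlay(s,205,155,50,65,8,[(rect([*sp,.156],.03,.03,.13),(255,0,0))],"z23s")
a=cv2.imread("pics/z23.png");b=cv2.imread("pics/z23s.png");H=max(len(a),len(b));p=lambda x:cv2.copyMakeBorder(x,0,H-len(x),0,0,0)
m=np.hstack([p(a),p(b)]);f=min(1,800/m.shape[1]);cv2.imwrite("pics/z23c.png",cv2.resize(m,None,fx=f,fy=f))
```

```text
21.25 [0.5504778  0.12635061 0.20468974] [3.14145275e+00 2.33556576e-03 1.30043856e-01] [-0.15072246  0.43395612  0.59558193] 0.056309383884163455
```

View pics/z23c.png

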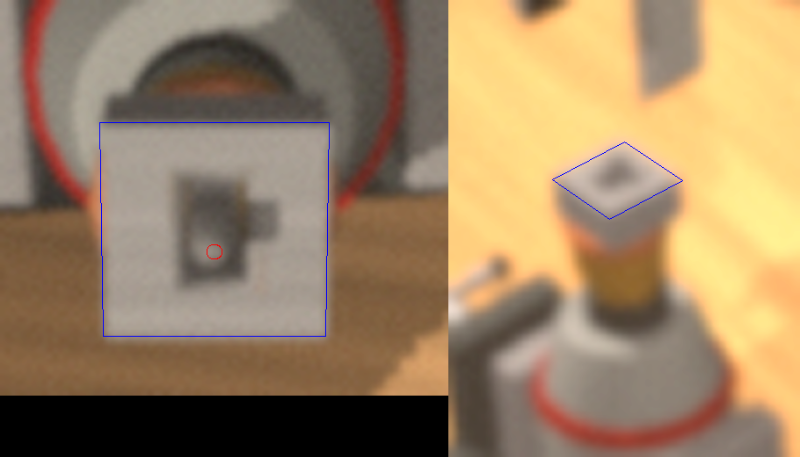

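The bushing top matches the seated outline (z=0.156) in both views. To be sure there is no gap, I'll press lightly on its top with the fingers straddling the pin, 17 mm apart.

Request:
servo_tool([
  [[0,0,0,0.0005,0,0.0,0.82],[0,0,0,0.0005,0,0.0,0.82],[0,0,0,0.0005,0,0.0,0.82],[0,0,0,0.0005,0,0.03,0.82],[0,0,0,0.0005,0,0.06,0.82],[0,0,0,0.0005,0,0.076,0.82],[0,0,0,0.0005,0,0.084,0.82],[0,0,0,0.0005,0,0.084,0.82],[0,0,0,0.0005,0,0.084,0.82]],
])

```text
time_s: 22.0
ee_pos: [0.5508, 0.1264, 0.1631]
eef_rot: [3.142, 0.002, 0.13]
force: [0.4, 0.1, 0.5]
grip_width: 0.0164
```

Run:
```python
from h import *
c=camera("wrist");c=camera("wrist");o=get_obs();print(o["time_s"],o["ee_pos"],o["force"],o["grip_width"])
overlay(c,210,180,140,120,5,[],"z24")
```

```text
22.1 [0.55095184 0.1264062  0.16348259] [-0.59244296 -0.10417656  0.19650086] 0.016659205678446313
```

View pics/z24.png

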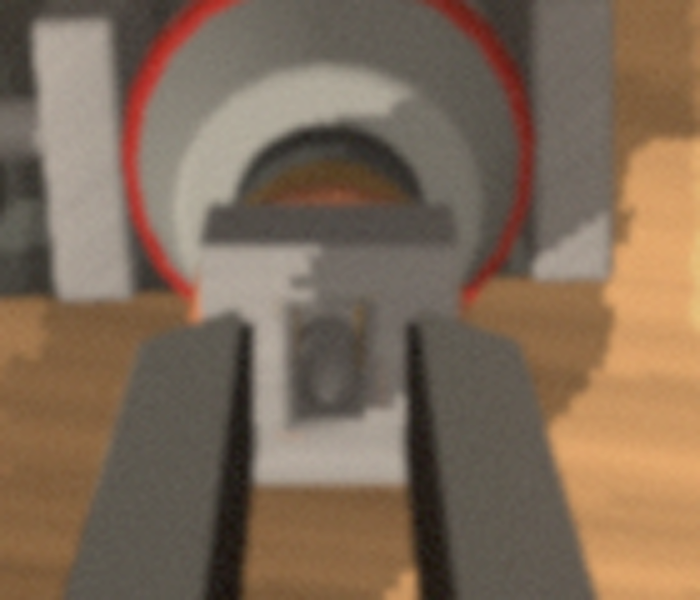

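The fingers straddle the pin with room to spare. Next I'll approach contact with the top face in small steps.

Request:
servo_tool([
  [[0,0,0,0,0,0.004,0.82],[0,0,0,0,0,0.008,0.82],[0,0,0,0,0,0.012,0.82],[0,0,0,0,0,0.012,0.82]],
])

```text
time_s: 22.43
ee_pos: [0.5508, 0.1264, 0.1571]
eef_rot: [3.141, 0.002, 0.13]
force: [0.1, -0.2, 0.3]
grip_width: 0.0168
```

Request:
servo_tool([
  [[0,0,0,0,0,0.001,0.82],[0,0,0,0,0,0.002,0.82],[0,0,0,0,0,0.002,0.82]],
])

```text
time_s: 22.68
ee_pos: [0.5508, 0.1264, 0.1561]
eef_rot: [3.141, 0.002, 0.13]
force: [-0.3, 0.4, 0.9]
grip_width: 0.017
```

Request:
servo_tool([
  [[0,0,0,0,0,0.001,0.82],[0,0,0,0,0,0.001,0.82]],
])

```text
time_s: 22.85
ee_pos: [0.5508, 0.1264, 0.1557]
eef_rot: [3.141, 0.001, 0.13]
force: [-0.7, 0.3, 1.9]
grip_width: 0.017
```

Request:
servo_tool([
  [[0,0,0,0,0,0.001,0.82],[0,0,0,0,0,0.001,0.82]],
])

```text
time_s: 23.02
ee_pos: [0.5509, 0.1264, 0.1553]
eef_rot: [3.141, 0.001, 0.13]
force: [-0.6, -0.0, 3.2]
grip_width: 0.017
```

Contact comes at z=0.156 with 1–3 N, exactly the seated height. Backing off and clearing.

Request:
servo_tool([
  [[0,0,0,0,0,-0.005,0.82],[0,0,0,0,0,-0.03,0.82],[0,0,0,0,0,-0.09,0.82],[0,0,0,0,0,-0.14,0.82],[0,0,0,0,0,-0.16,0.6],[0,0,0,-0.1,0,-0.16,0.6],[0,0,0,-0.2,0,-0.16,0.6],[0,0,0,-0.2,0,-0.16,0.6],[0,0,0,-0.2,0,-0.16,0.6]],
])

```text
time_s: 23.77
ee_pos: [0.4493, 0.1132, 0.2354]
eef_rot: [3.142, 0.001, 0.13]
force: [0.2, 0.4, -0.6]
grip_width: 0.0373
```

Run:
```python
from h import *
c=camera("wrist");s=camera("side");t=camera("top");o=get_obs();print(o["time_s"],o["ee_pos"],o["force"])
sp=[.5508,.1264]
overlay(c,215,100,120,130,4.5,[(rect([*sp,.156],.03,.03,.13),(255,0,0))],"a");overlay(s,205,155,50,65,9,[],"b")
a=cv2.imread("pics/a.png");b=cv2.imread("pics/b.png");cv2.imwrite("pics/z25.png",cv2.resize(np.hstack([a,b]),None,fx=.8,fy=.8)) if len(a)==len(b) else print(a.shape,b.shape)
cv2.imwrite("pics/top9.png",t["color"][:,:,::-1])
```

```text
23.9167 [0.45237333 0.11350515 0.23535261] [0.43130728 0.00513825 0.21231036]
```

View pics/z25.png

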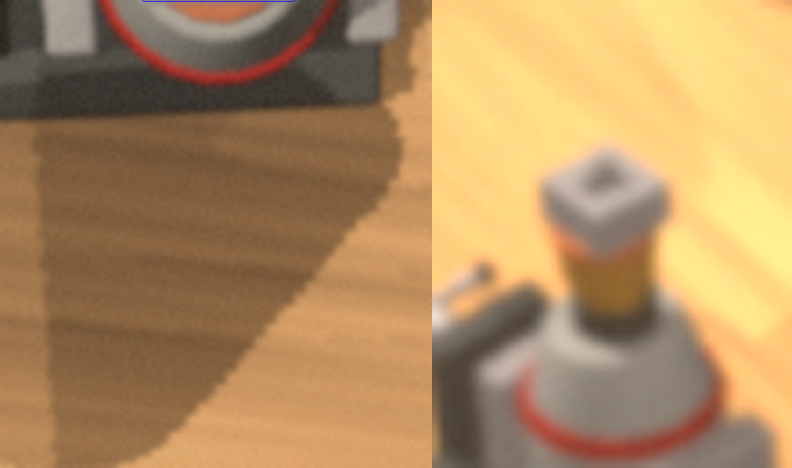

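View pics/top9.png

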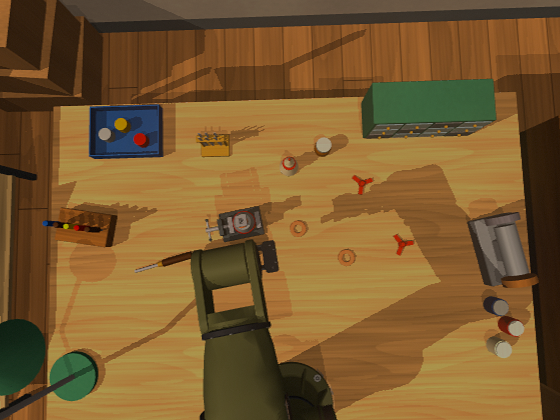

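The stack looks flush in the side view. In the top view the bystanders and both larger rings are where they were, and the arm is clear.

```bash
python3 -c "
from station import hand_in
print(hand_in())"
```

```text
the job is handed in; nothing more can be done
None
```

I threaded the brass spacer, then the small (36 mm) copper washer, then the square steel bushing onto the spindle, and handed the job in at about 24 s. I judged the tang's heading from the wrist camera (about 0.13 rad) and turned the bushing to it beforehand. The slot went straight over the tang with no push felt, so I never had to rest it on the tang and turn it.

**Seating:** A light press on the bushing's top met contact at z ≈ 0.156 m, the exact seated height, with 1–3 N. The side view showed no gap in the stack.

**Surroundings:** The top view showed the larger copper rings, hubs, clown and burnisher in their places, though the arm hides part of that picture. Everything was let go and the gripper was clear of the stack.

**Disagreements:** The first wrist, side and top estimates of the spindle position differed by 2–4 mm. I settled it by viewing the spindle again with the hand turned 90° before threading anything. The wrist also read 5–7 N upward each time I gripped a part on the table. I could not explain that, and it went away on lifting.

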